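# Put the counter's hand-gel station back in service

## Task

Get the hand-gel station on the information counter back into service: with the screwdriver, and never your fingers, drive all three slotted screws of its base board fully home clockwise, and when they are all home test the gel pump by pressing it right down briefly and letting it come back up. After that test, and not before, turn the swivelling sign half a turn so that its other face shows, square with its foot. By the end the screwdriver must stand upright in its stand again and all empty refill cartridges must be down in the cardboard crate, with the bell, pen cup and postcards left alone.

Things in the scene. Friction and masses are not known exactly. Their poses are not given: they have to be found in the camera images.
- driver_grip (a point): Centre of the handle of the loose stubby flat-blade screwdriver (90 g): square black rubber handle 24 x 24 mm, 55 mm tall, standing upright, handle up, in its stand. This frame: z points from the blade to the handle's top, x is the broad direction of the blade; the handle's flat sides face x and y. A round collar 38 mm across and 5 mm thick lies directly under the handle (27 to 32 mm below this point) and rests on the stand's rim.
- driver: The screwdriver as a whole; its origin and axes are those of driver_tip.
- driver_tip (a point): Middle of the end of the screwdriver's flat blade, 92.5 mm straight below driver_grip (same axes). The blade is 12 mm broad (along x), 3.2 mm thick (along y) and 12 mm long, the shaft 6 mm thick.
- stand_rim (a point): Centre of the mouth of the screwdriver's stand, a fixed wooden tube 75 mm tall, 52 mm across at the top, bore about 27 mm. The screwdriver hangs in it by its collar with the blade's end 15 mm above the counter.
- pump_top (a point): Centre of the flat round top (36 mm across, black) of the pump head on the white gel bottle fixed to the base board, about 164 mm above the counter at rest. A small spout points to the board's -x side, below the top.
- pump (a joint): Pump head travel: 0 up (at rest), 0.010 m fully down; sprung, 2 N to start moving and 7 N at the bottom; it comes back by itself.
- sign_top (a point): Middle of the top edge of the swivelling two-sided sign, a white plate 120 mm wide (this frame's y), 10 mm thick (x) and 80 mm tall, its top edge about 132 mm above the counter, turning on a fixed upright post through its middle above a square wooden foot (90 x 90 x 10 mm, whose sides are parallel to the plate at joint value 0, pi and -pi). The +x face shows a black cross (out of service), the -x face a black pump pictogram (in service).
- sign (a joint): Angle of the sign, rad, counter-clockwise from above: near 0 (within 0.3) at the start, cross to the public's side; pi or -pi is exactly half a turn, pump pictogram to the public's side. It stays where it is left; stops at 3.6 and -3.6.
- crate_in (a point): Centre of the inner floor of the fixed open cardboard crate, 5 mm above the counter; outer size 250 (x) x 150 (y) x 50 mm tall, walls 5 mm.
- bell: Brass desk bell, 72 mm across; bystander.
- pencup: Dark steel cup with pens, 68 mm across; bystander.
- cards: Pile of postcards, 105 x 150 x 31 mm; bystander.
- screw1_slot (a point): Centre of the floor of the slot in the head of slotted screw 1 in the grey base board (20 mm thick); x runs along the slot, z up. Steel head 24 mm across, 8 mm tall; the slot is 6 mm wide, 16 mm long, 5 mm deep and closed at its ends by the rim.
- screw1_seat: Screw 1 with its fixed washer (32 mm across, 2 mm thick); origin under the washer's centre on the board's top, on the screw's axis, which is upright.
- screw1 (a joint): Turn of screw 1, rad, growing clockwise from above: starts between 0.3 and 1.3, fully home (stopped) at 3.2. Each radian sinks the head 1.8 mm, so the blade must be pushed along after it; friction about 0.09 Nm, and pushing alone does not turn it.
- refill1_mid (a point): Centre of empty refill cartridge 1, a light white plastic box 64 (x) x 40 (y) x 48 mm tall, 60 g, with a grey spout 16 mm across standing 8 mm proud of the top, 18 mm from the middle towards +x. Stands upright on the counter; absent in some starts.
- screw2_slot (a point): Centre of the floor of the slot in the head of slotted screw 2 in the grey base board (20 mm thick); x runs along the slot, z up. Steel head 24 mm across, 8 mm tall; the slot is 6 mm wide, 16 mm long, 5 mm deep and closed at its ends by the rim.
- screw2_seat: Screw 2 with its fixed washer (32 mm across, 2 mm thick); origin under the washer's centre on the board's top, on the screw's axis, which is upright.
- screw2 (a joint): Turn of screw 2, rad, growing clockwise from above: starts between 0.3 and 1.3, fully home (stopped) at 3.2. Each radian sinks the head 1.8 mm, so the blade must be pushed along after it; friction about 0.09 Nm, and pushing alone does not turn it.
- refill2_mid (a point): Centre of empty refill cartridge 2, a light white plastic box 64 (x) x 40 (y) x 48 mm tall, 60 g, with a grey spout 16 mm across standing 8 mm proud of the top, 18 mm from the middle towards +x. Stands upright on the counter; absent in some starts.
- screw3_slot (a point): Centre of the floor of the slot in the head of slotted screw 3 in the grey base board (20 mm thick); x runs along the slot, z up. Steel head 24 mm across, 8 mm tall; the slot is 6 mm wide, 16 mm long, 5 mm deep and closed at its ends by the rim.
- screw3_seat: Screw 3 with its fixed washer (32 mm across, 2 mm thick); origin under the washer's centre on the board's top, on the screw's axis, which is upright.
- screw3 (a joint): Turn of screw 3, rad, growing clockwise from above: starts between 0.3 and 1.3, fully home (stopped) at 3.2. Each radian sinks the head 1.8 mm, so the blade must be pushed along after it; friction about 0.09 Nm, and pushing alone does not turn it.
- refill3_mid (a point): Centre of empty refill cartridge 3, a light white plastic box 64 (x) x 40 (y) x 48 mm tall, 60 g, with a grey spout 16 mm across standing 8 mm proud of the top, 18 mm from the middle towards +x. Stands upright on the counter; absent in some starts.
Things that resemble listed ones, but are neither listed nor needed, are in the scene too. What is shaped like the part that bears stand_rim but purple, turquoise or white is not meant.

How it is judged:
By the outcome, as a careful person would: the job done as asked, in the order asked, and still so for the second after the job is handed in, with the robot touching nothing.
Of refill1, refill2, refill3 only 1 to 3 are there at a start; the rules pass over those that are not, and their reading is None.
At some moment in a run one of refill1, refill2, refill3 may be knocked a few centimetres aside while the robot is not near it.
It also fails if it takes over 210 s, if anything falls off the work surface, if the arm or the gripper's body presses on something with over 40 N, if the wrist force passes 120 N, or if a joint passes its speed limit or range.

## Robot

A 7-joint arm with a two-finger parallel gripper is mounted at the origin on the work surface. World frame = base frame: x ahead of the robot, y to its left, z up, the work surface at z = 0. Lengths are in m, angles in rad, forces in N, time in s.
With the tool pointing down it reaches from about 0.375 to 0.925 m from the base axis. Payload 3.1 kg.
Tool frame: the origin (TCP) lies at the very end of the fingers, on their centre line; the grasp point (between the pads) lies arm.grip_depth behind it (arm.grip_depth is the distance from the TCP to the grasp point, in m); z points along the fingers, y is the line along which they close (so a half turn about z gives the same grasp; the last joint's range is limited). The gripper opens to 85 mm and grips with 20 to 120 N. Pads are 22 mm wide; open, the fingers measure 114 mm over their backs; the gripper's body (76 mm by 85 mm) begins 54 mm behind the grasp point. The pads swing forward as they close: fully open they stand 13 mm farther back than shut.
Start: joints at [-0.098, 0.383, 0.044, 1.598, -0.018, 1.161, -0.05], TCP at [0.65, 0, 0.231] pointing down, gripper open.
Joint ranges: [-2.61, 2.61], [-0.41, 2.15], [-1.48, 1.57], [0, 2.5], [-1.57, 4.71], [0.05, 1.97], [-2.85, 2.85]. Speed limits (rad/s): [2.79, 2.79, 3.14, 3.14, 3.14, 3.14, 3.14].

## Interface

Orientations are given as [roll, pitch, yaw] about the fixed x, y, z axes, in that order (R = Rz(yaw) Ry(pitch) Rx(roll)).
In Python, from workcell import arm gives the robot as it stands.
- The arm moves only by the shell command python3 -m handwheel 'ROWS' [FORCE]. ROWS is JSON, a list of rows, each a list of 3 entries, a list of its own where there are three numbers: the turn, a rotation vector about the world's x, y, z in rad, then the shift along the world's x, y, z in m, then the opening, from -1 (shut) to 1 (fully open). In form: [[[rx, ry, rz], [tx, ty, tz], jaw], ...]. A call has 1 to 8 rows; each row is the pose to reach, as a shift and turn from the pose commanded when the call began; what a row does not reach only later rows make up. A row lasts 1/8 s, in which the tool goes at most 62.5 mm and 10.7 degrees, less where a joint would pass 70% of its speed; a pose out of reach is approached as far as the arm can. A call with a gripper value outside its range is refused whole. The fingers move at their own pace and stop on an object; FORCE is the grip in N (left out, the last holds). Time passes only in rows, so rows that repeat a pose let the fingers close. It gives the time, the measured TCP pose, the force, the opening and the grip force at its end, in the units of the state.
- arm.get_state(): the state, without advancing time (a new reading comes with each control period).
- arm.snapshot(name): name is "scene" or "side" or "wrist"; returns the picture (384x512x3 uint8, red, green, blue); there is no depth.
- arm.get_calibration(name): a dict with "intrinsics" (3x3 intrinsics, pixels), "camera_from_world" (4x4, takes a point from world to camera coordinates). Camera axes: x right, y down, z forward; pixel columns grow to the right and rows downward; lengths in m; the calibration is good to about 2 mm. A picture is of the moment at which its call begins: read the wrist's pose just before it. get_calibration takes no time and is no camera call; for the wrist camera it gives the pose at the moment of the call.
- arm.hand_in(): hands the job in; it is judged then, once.
The state is a dict: "clock": time; "joint_pos": joint angles; "dq": joint speeds; "tau": joint torques, N m; "tcp_pos": TCP position; "tool_rot": TCP orientation; "force": force on the tool from outside, world axes, zero at the start; "wrist_torque": the same for the moment, N m; "opening": finger opening in m; "gripper_force": force on a finger pad.
Only numpy, scipy, OpenCV 4.12 (cv2) and the standard library are available. Lean on these libraries where they do the work, as an engineer would, in place of code of your own. Each camera call takes 0.05 s, during which the arm holds its last target. There are 200 camera calls.

## Working session

There is one attempt and no reset: what is moved stays moved. The work goes in short steps, Python scripts to look and compute and a shell command to move; the robot and the scene stay as the last step left them, time stands still between calls to the robot, and variables do not carry over. Pictures are saved under pics/ and viewed, at most 14 in all, crops included, and the job is handed in when it is done.

```bash
mkdir -p pics; ls; cat > h.py <<'E'
import numpy as np, cv2
from workcell import arm
def snap(cam,fn=None):
    c=arm.get_calibration(cam); im=arm.snapshot(cam)[:,:,::-1].copy()
    if fn: cv2.imwrite('pics/'+fn,im)
    return im,np.array(c['intrinsics']),np.array(c['camera_from_world'])
def ray(K,T,u,v):
    W=np.linalg.inv(T); d=W[:3,:3]@np.linalg.inv(K)@[u,v,1]; return W[:3,3],d
def onz(K,T,u,v,z):
    o,d=ray(K,T,u,v); return o+d*(z-o[2])/d[2]
def proj(K,T,p):
    q=K@(T[:3,:3]@np.array(p)+T[:3,3]); return q[:2]/q[2]
E
python3 - <<'E'
from h import *
a=[snap(n,n+'0.png') for n in ('scene','side','wrist')]
cv2.imwrite('pics/s0.png',cv2.resize(a[0][0],(800,600))); cv2.imwrite('pics/d0.png',cv2.resize(a[1][0],(800,600)))
for i,K,T in a: print(K[0,0],np.linalg.inv(T).round(3).tolist())
s=arm.get_state(); print(s, arm.grip_depth)
E
```

```text
pics
461.68155317219004 [[0.53, 0.569, -0.628, 1.307], [0.848, -0.35, 0.399, -0.435], [0.007, -0.744, -0.668, 0.932], [0.0, 0.0, 0.0, 1.0]]
357.22349360206374 [[-0.953, -0.189, 0.237, 0.304], [-0.303, 0.621, -0.723, 0.823], [-0.011, -0.76, -0.649, 0.838], [0.0, 0.0, 0.0, 1.0]]
341.04144177967623 [[1.0, 0.001, -0.002, 0.648], [0.001, -0.965, -0.264, 0.067], [-0.002, 0.264, -0.965, 0.372], [0.0, 0.0, 0.0, 1.0]]
{'clock': 0.15, 'joint_pos': array([-0.09781454,  0.38365393,  0.04388054,  1.59918298, -0.01793505,
        1.1611844 , -0.04993299]), 'dq': array([ 0.0002826 , -0.00119759,  0.00093432, -0.00182459,  0.0034773 ,
       -0.00080669, -0.00023064]), 'tau': array([ 2.19941270e-03, -4.34053266e+01,  1.02680024e+00, -2.49981201e+01,
        1.06983635e-02,  7.30535554e-03,  3.91670756e-05]), 'tcp_pos': array([6.49281474e-01, 1.05503616e-06, 2.30186040e-01]), 'tool_rot': array([-3.13955875e+00,  8.54006289e-05,  1.57080695e+00]), 'force': array([-0.61410265, -0.61415536, -0.68682098]), 'wrist_torque': array([ 0.04532969, -0.00675038,  0.00061347]), 'gripper_force': 0.0, 'opening': 0.08536203847502433} 0.0187
```

View pics/s0.png

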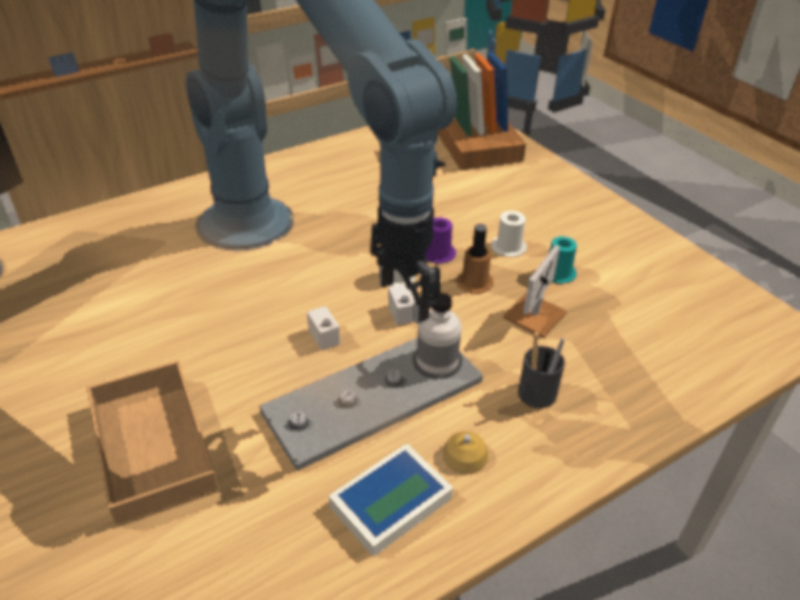

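View pics/d0.png

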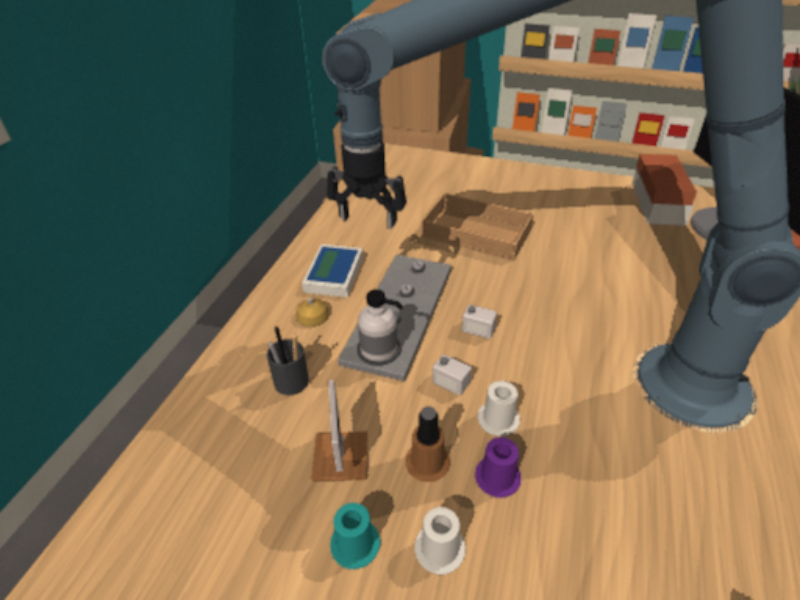

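The scene view shows the crate at (150,440), the screws at (298,419), (347,397) and (394,376), and the refills at (323,327) and (402,303). The driver is in the brown stand at (480,250) and the sign at (542,280). The side view shows the same two refills, at (479,321) and (452,375), and the driver at (429,430).

```bash
python3 - <<'E'
from h import *
C={n:arm.get_calibration(n) for n in('scene','side')}
P={n:(np.array(c['intrinsics']),np.array(c['camera_from_world'])) for n,c in C.items()}
f=lambda n,u,v,z: onz(*P[n],u*.64,v*.64,z)[:2].round(3)
for nm,s,d,z in [('handletop',(480,230),(429,412),.1345),('rf A',(323,318),(479,312),.048),('rf B',(402,294),(452,366),.048),
 ('screw1',(298,417),(418,265),.032),('screw2',(347,396),(406,289),.032),('screw3',(394,375),None,.032),('pump',(441,300),(376,297),.164),
 ('signfoot',(536,315),(341,455),.01),('crateTL',(92,387),None,.05),('crateTR',(180,367),(436,199),.05),('crateBR',(216,487),None,.05),('crateBL',(115,515),None,.05),('signtopA',(556,250),(333,382),.132),('signtopB',(536,272),(337,420),.132),
 ('board',(262,410),None,.02),('board',(297,462),None,.02),('board',(482,378),None,.02),('bell',(465,450),(311,312),.03)]:
  print(nm,f('scene',*s,z),f('side',*d,z) if d else '')
E
```

```text
handletop [0.448 0.303] [0.438 0.311]
rf A [ 0.425 -0.026] [ 0.425 -0.025]
rf B [0.443 0.132] [0.442 0.134]
screw1 [ 0.596 -0.163] [ 0.597 -0.159]
screw2 [ 0.598 -0.074] [ 0.597 -0.069]
screw3 [0.599 0.017] 
pump [0.602 0.104] [0.595 0.115]
signfoot [0.592 0.341] [0.58 0.35]
crateTL [ 0.377 -0.426] 
crateTR [ 0.409 -0.289] [ 0.626 -0.423]
crateBR [ 0.665 -0.326] 
crateBL [ 0.634 -0.462] 
signtopA [0.569 0.386] [0.604 0.298]
signtopB [0.599 0.313] [0.569 0.365]
board [ 0.542 -0.203] 
board [ 0.666 -0.2  ] 
board [0.675 0.148] 
bell [0.789 0.027] [0.768 0.059]
```

```bash
python3 -m handwheel '[[[0,0,0],[0,0.05,0.02],1],[[0,0,0],[-0.06,0.11,0.06],1],[[0,0,0],[-0.08,0.16,0.10],1],[[0,0,0],[-0.08,0.16,0.10],1]]'
```

```text
clock: 0.65
tcp_pos: [0.5685, 0.1641, 0.3333]
tool_rot: [3.14, -0.002, 1.576]
force: [0.4, -0.3, 0.1]
opening: 0.0857
gripper_force: 0.0
```

```bash
python3 -m handwheel '[[[0,0,0],[-0.04,0.05,0],1],[[0,0,0],[-0.08,0.1,0],1],[[0,0,0],[-0.11,0.1,0],1],[[0,0,0],[-0.11,0.1,0],1],[[0,0,0],[-0.11,0.1,0],1]]'; python3 - <<'E'
from h import *
im,K,T=snap('wrist','w1.png'); print(np.linalg.inv(T).round(4).tolist())
E
```

```text
clock: 1.27
tcp_pos: [0.4607, 0.2592, 0.3312]
tool_rot: [3.141, 0.0, 1.57]
force: [-0.8, -0.1, -0.4]
opening: 0.0855
gripper_force: 0.0
[[1.0, -0.0008, 0.001, 0.4595], [-0.0005, -0.9644, -0.2644, 0.3261], [0.0012, 0.2644, -0.9644, 0.4734], [0.0, 0.0, 0.0, 1.0]]
```

View pics/w1.png

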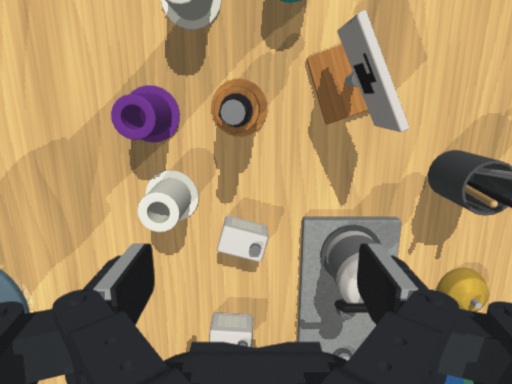

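The wrist view shows the brown stand at (239,108) with the handle's top at (236,110), the sign from (352,18) to (395,130), refill B at (243,240), refill A partly visible at (232,330), and the bottle at (355,275).

```bash
python3 -m handwheel '[[[0,0,0],[-0.02,0,0],1],[[0,0,0],[-0.02,-0.03,-0.08],1],[[0,0,0],[-0.02,-0.03,-0.08],1],[[0,0,0],[-0.02,-0.03,-0.08],1]]'; python3 - <<'E'
from h import *
im,K,T=snap('wrist','w2.png'); print(np.linalg.inv(T)[:3,3].round(4).tolist())
np.savez('w2.npz',im=im,K=K,T=T)
u,v=proj(K,T,[.443,.305,.1345]).astype(int); print(u,v)
x0,y0=max(u-75,0),max(v-75,0); c=im[y0:y0+150,x0:x0+200]; print(x0,y0)
cv2.imwrite('pics/w2c.png',cv2.resize(c,None,fx=4,fy=4,interpolation=cv2.INTER_CUBIC))
E
```

```text
clock: 1.82
tcp_pos: [0.4381, 0.228, 0.2491]
tool_rot: [-3.137, 0.003, 1.569]
force: [-0.0, 0.7, 0.3]
opening: 0.0854
gripper_force: 0.0
[0.4377, 0.2952, 0.3911]
264 82
189 7
```

View pics/w2c.png

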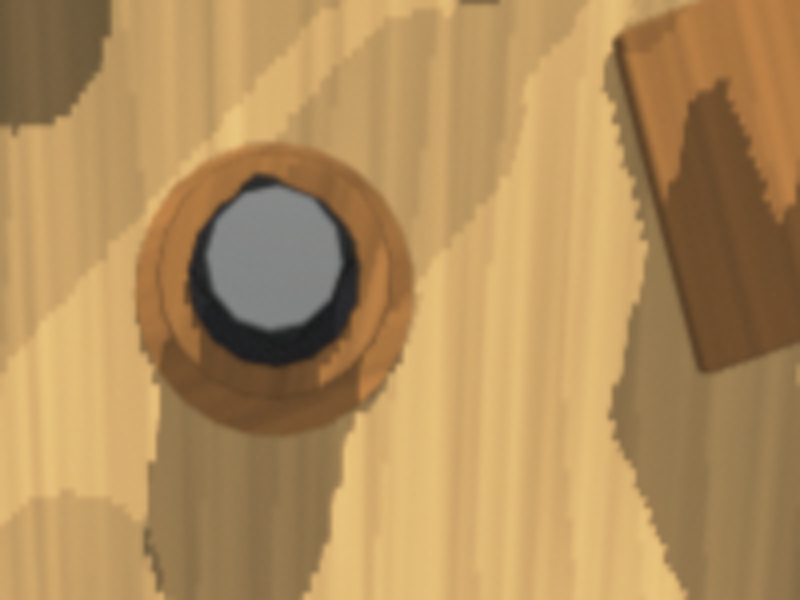

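The crop shows the grey round cap at (275,255), the dark collar around it and a dark corner at (258,178). I'll stretch the contrast to read the handle's yaw.

```bash
python3 - <<'E'
from h import *
d=np.load('w2.npz'); im,K,T=d['im'],d['K'],d['T']
c=im[42:107,225:290].astype(float)
a=np.clip((c-8)*4.5,0,255).astype(np.uint8)
cv2.imwrite('pics/w2d.png',cv2.resize(a,None,fx=9,fy=9,interpolation=cv2.INTER_NEAREST))
# grey cap centre
hsv=cv2.cvtColor(im,cv2.COLOR_BGR2HSV); m=((hsv[...,1]<40)&(hsv[...,2]>90)).astype(np.uint8)
n,l,s,ce=cv2.connectedComponentsWithStats(m)
for i in range(1,n):
  if s[i,4]>200: print(s[i].tolist(),ce[i].round(1), onz(K,T,*ce[i],.135).round(4))
E
```

```text
[399, 0, 96, 99, 4165] [454.   60.5] [0.5764 0.3194 0.135 ]
[241, 53, 33, 36, 921] [257.1  70.9] [0.4379 0.3127 0.135 ]
[132, 158, 74, 75, 4010] [168.2 195.2] [0.3684 0.2209 0.135 ]
[230, 214, 62, 56, 2494] [261.1 241.7] [0.4412 0.1815 0.135 ]
[326, 215, 138, 145, 9352] [385.1 269.1] [0.5442 0.1569 0.135 ]
[94, 244, 50, 57, 791] [116.2 271.2] [0.3202 0.1547 0.135 ]
[222, 329, 49, 19, 711] [246.3 337.7] [0.4284 0.0895 0.135 ]
```

View pics/w2d.png

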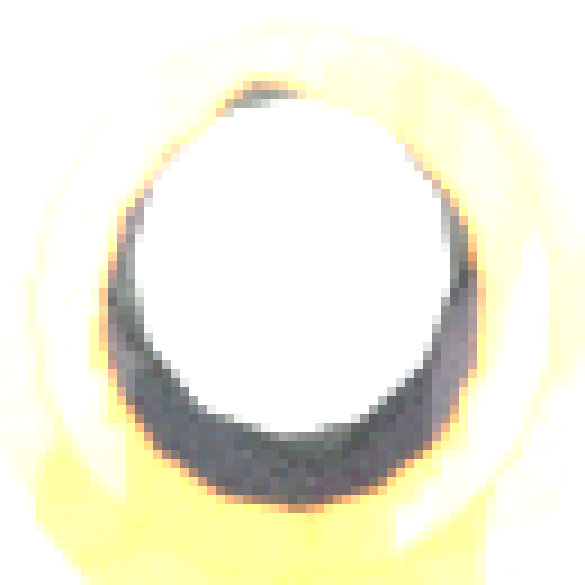

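```bash
python3 -m handwheel '[[[0,0,-0.17],[0,0.04,0],0.3],[[0,0,-0.34],[-0.0015,0.0825,0],0.3],[[0,0,-0.5],[-0.0015,0.0825,0],0.3],[[0,0,-0.663],[-0.0015,0.0825,0],0.3],[[0,0,-0.663],[-0.0015,0.0825,-0.03],0.3],[[0,0,-0.663],[-0.0015,0.0825,-0.06],0.3],[[0,0,-0.663],[-0.0015,0.0825,-0.06],0.3]]'; python3 - <<'E'
from h import *
im,K,T=snap('wrist','w3.png'); print(np.linalg.inv(T)[:3,3].round(4).tolist())
im2,K2,T2=snap('side','d1.png');u,v=proj(K2,T2,[.44,.312,.13]).astype(int)
c=cv2.resize(im2[v-50:v+50,u-50:u+50],(384,384))
cv2.imwrite('pics/w3c.png',cv2.resize(np.hstack([im[:,100:],c]),(790,381)))
s=arm.get_state();print(s['joint_pos'].round(2))
E
```

```text
clock: 2.75
tcp_pos: [0.4375, 0.3127, 0.1907]
tool_rot: [-3.14, 0.002, 0.909]
force: [0.3, 0.0, -0.0]
opening: 0.0552
gripper_force: 0.0
[0.4778, 0.3656, 0.3328]
[-0.57  0.22 -0.14  1.9   0.04  1.02 -1.39]
```

View pics/w3c.png

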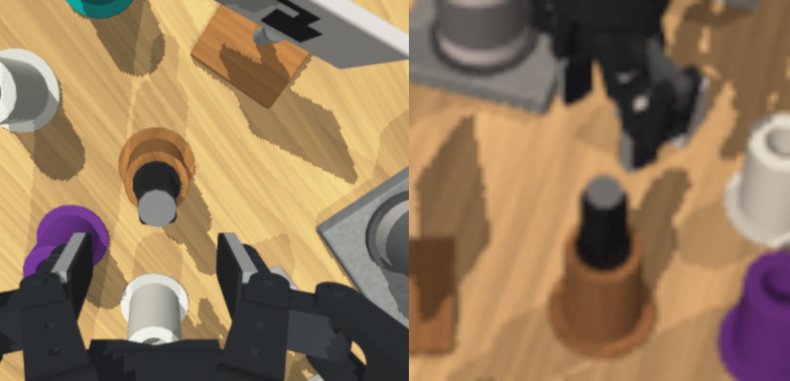

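The wrist view shows the cap at (157,208), centred between the pads at (85,240) and (225,240), with the handle's flats about parallel to them. I'll descend and grasp.

```bash
python3 -m handwheel '[[[0,0,0],[0,0,-0.03],0.3],[[0,0,0],[0,0,-0.06],0.3],[[0,0,0],[0,0,-0.09],0.3],[[0,0,0],[0,0,-0.099],0.3],[[0,0,0],[0,0,-0.099],-1],[[0,0,0],[0,0,-0.099],-1],[[0,0,0],[0,0,-0.099],-1],[[0,0,0],[0,0,-0.099],-1]]' 80; python3 -m handwheel '[[[0,0,0],[0,0,0],-1],[[0,0,0],[0,0,0],-1]]'
```

```text
clock: 3.85
tcp_pos: [0.44, 0.3138, 0.0944]
tool_rot: [3.141, -0.004, 0.908]
force: [-1.1, -0.1, 6.2]
opening: 0.0232
gripper_force: 78.0
clock: 4.1
tcp_pos: [0.44, 0.3139, 0.0943]
tool_rot: [3.141, -0.004, 0.908]
force: [-1.1, -0.2, 6.3]
opening: 0.023
gripper_force: 78.0
```

```bash
python3 -m handwheel '[[[0,0,0],[0,0,0.03],-1],[[0,0,0],[0,0,0.08],-1],[[0,0,0],[0,0,0.14],-1],[[0,0,0],[0,-0.05,0.15],-1],[[0,0,0],[0,-0.1,0.15],-1],[[0,0,0],[0,-0.16,0.15],-1],[[0,0,0],[0,-0.2,0.15],-1],[[0,0,0],[0,-0.2,0.15],-1]]'; python3 - <<'E'
from h import *
s=arm.get_state();p=s['tcp_pos'];print(p.round(4),s['joint_pos'].round(2),s['force'].round(1))
o=[]
for n in('scene','side'):
  im,K,T=snap(n,n+'2.png'); u,v=proj(K,T,p+[0,0,-.05]).astype(int); print(n,u,v,'tip',proj(K,T,p+[0,0,-.079]).round(1))
  o.append(cv2.resize(im[v-30:v+30,u-30:u+30],(400,400),interpolation=cv2.INTER_CUBIC))
cv2.imwrite('pics/tip1.png',np.hstack(o))
im,K,T=snap('wrist','w4.png')
E
```

```text
clock: 5.1
tcp_pos: [0.4381, 0.108, 0.2419]
tool_rot: [3.142, 0.002, 0.9]
force: [0.3, 0.0, -0.4]
opening: 0.0233
gripper_force: 77.6
[0.4381 0.108  0.2419] [-0.35 -0.01  0.01  2.04  0.    1.11 -1.01] [ 0.3  0.  -0.4]
scene 249 149 tip [249.6 158.5]
side 295 192 tip [294.8 199.8]
```

View pics/tip1.png

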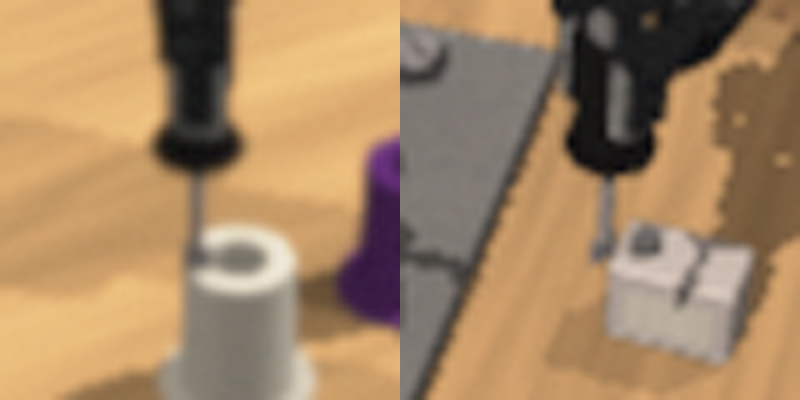

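The blade is only about 3 px wide in these crops (scene tip (198,258), side tip (600-400,250)), too coarse to tell its direction. The wrist image resolves it better.

```bash
python3 - <<'E'
from h import *
im=cv2.imread('pics/w4.png'); c=arm.get_calibration('wrist');K,T=np.array(c['intrinsics']),np.array(c['camera_from_world'])
p=arm.get_state()['tcp_pos']; u,v=proj(K,T,p+[0,0,-.079]).astype(int); print(u,v)
w=im[v-60:v+60,u-60:u+60]; cv2.imwrite('pics/w4c.png',cv2.resize(w,(600,600),interpolation=cv2.INTER_CUBIC))
E
```

```text
256 198
```

View pics/w4c.png

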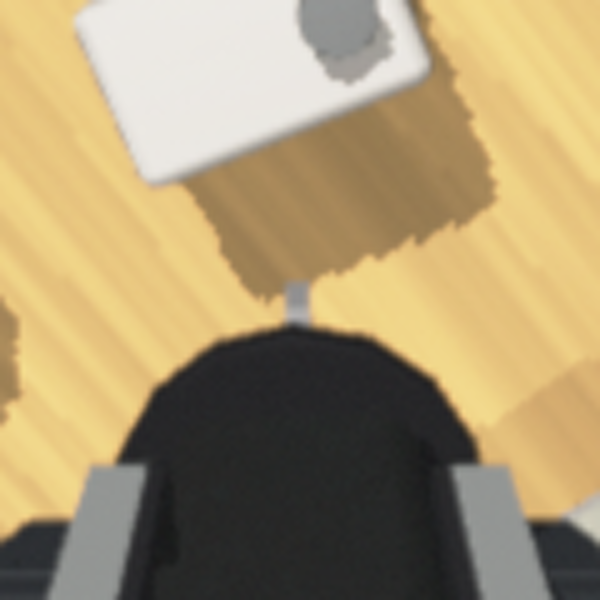

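The blade is edge-on between the jaws (5 px wide at (298,300)), so its broad side lies along tool x and the blade's angle equals the tool yaw. Next I go over the board with yaw near pi and look at the screws.

```bash
python3 -m handwheel '[[[0,0,0.18],[0,-0.05,0.02],-1],[[0,0,0.36],[0,-0.1,0.02],-1],[[0,0,0.54],[0.02,-0.15,0.02],-1],[[0,0,0.72],[0.06,-0.18,0.02],-1],[[0,0,0.9],[0.11,-0.18,0.02],-1],[[0,0,1.08],[0.16,-0.18,0.02],-1],[[0,0,1.26],[0.22,-0.18,0.02],-1],[[0,0,1.4],[0.22,-0.18,0.02],-1]]'; python3 -m handwheel '[[[0,0,0.18],[0,0,0],-1],[[0,0,0.36],[0,0,0],-1],[[0,0,0.54],[0,0,0],-1],[[0,0,0.72],[0,0,0],-1],[[0,0,0.84],[0,0,0],-1],[[0,0,0.84],[0,0,0],-1],[[0,0,0.84],[0,0,0],-1]]'
cat >> h.py <<'E'
def heads(im,K,T,z=.034):
    hsv=cv2.cvtColor(im,cv2.COLOR_BGR2HSV)
    return hsv
E
python3 - <<'E'
from h import *
s=arm.get_state();p=s['tcp_pos'];print(p.round(4),s['tool_rot'].round(3),s['joint_pos'].round(2))
im,K,T=snap('wrist','w5.png'); np.savez('w5.npz',im=im,K=K,T=T)
print('tip',proj(K,T,p+[0,0,-.079]))
for q in [(.597,-.161,.035),(.598,-.071,.035),(.599,.019,.035)]: print(proj(K,T,q).round(1))
cv2.imwrite('pics/w5b.png',cv2.resize(im,(800,600),interpolation=cv2.INTER_CUBIC))
E
```

```text
clock: 6.25
tcp_pos: [0.6623, -0.0632, 0.2583]
tool_rot: [-3.14, -0.003, 2.319]
force: [-1.5, 0.3, -1.4]
opening: 0.0233
gripper_force: 77.9
clock: 7.12
tcp_pos: [0.6587, -0.0661, 0.2618]
tool_rot: [3.141, -0.001, -3.135]
force: [-0.2, -0.1, -1.2]
opening: 0.0235
gripper_force: 77.9
[ 0.6587 -0.0661  0.2618] [ 3.141e+00 -1.000e-03 -3.135e+00] [ 0.01  0.38  0.04  1.53 -0.02  1.23  1.63]
tip [255.01475299 201.25665022]
[164.7 102.8]
[250.6 104.4]
[336.3 106. ]
```

View pics/w5b.png

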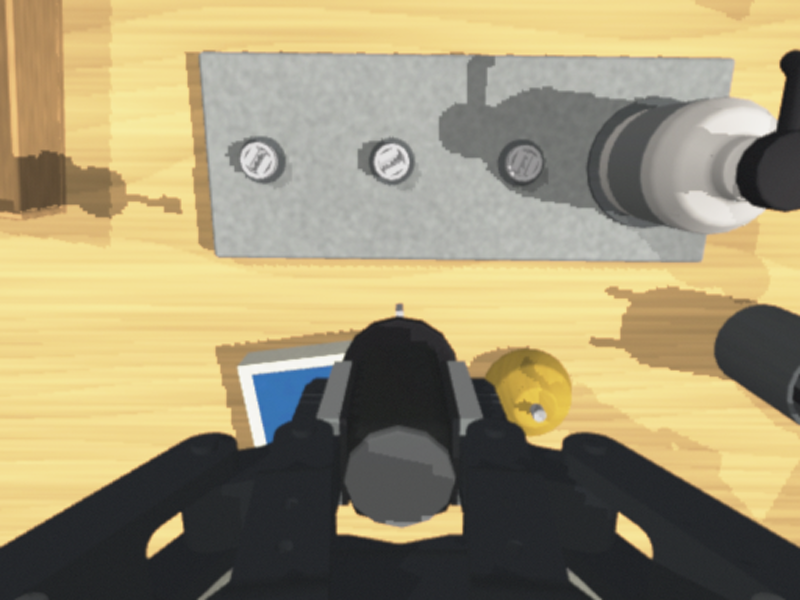

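The overview shows the screws at about (260,160), (391,160) and (522,161), the board with its bottle on the right, and the blade tip at (400,308). I'll zoom on the heads for slot angles.

```bash
python3 - <<'E'
from h import *
d=np.load('w5.npz'); im,K,T=d['im'],d['K'],d['T']
o=[]
for (u,v) in [(166,102),(250,102),(334,103)]:
  c=im[v-14:v+15,u-14:u+15].astype(float); lo,hi=np.percentile(c,1),np.percentile(c,99)
  o.append(cv2.resize(np.clip((c-lo)/(hi-lo)*255,0,255).astype(np.uint8),(261,261),interpolation=cv2.INTER_NEAREST))
cv2.imwrite('pics/heads.png',np.hstack(o))
for q in [(166.4,102.4),(250.2,102.4),(334,103)]: print(onz(K,T,*q,.036).round(4))
t=im[180:215,235:275]; g=cv2.cvtColor(t,cv2.COLOR_BGR2GRAY).astype(int); print(g[8:26,12:28])
E
```

```text
[ 0.5966 -0.159   0.036 ]
[ 0.596  -0.0714  0.036 ]
[0.5959 0.0162 0.036 ]
[[222 222 222 222 222 222 222 222 222 222 222 222 222 221 221 221]
 [224 224 224 224 224 224 224 224 224 224 224 223 223 223 223 223]
 [223 224 224 224 224 223 224 223 223 223 224 224 223 223 223 223]
 [223 222 222 222 222 222 223 222 222 222 222 222 222 223 222 222]
 [222 222 221 221 222 221 222 221 221 221 221 222 222 222 222 222]
 [222 222 221 222 222 221 220 217 210 209 213 220 222 222 222 222]
 [219 219 220 219 219 215 192 169 156 156 174 210 219 220 220 220]
 [215 215 216 215 215 207 166 123 115 118 145 199 216 217 217 216]
 [214 213 214 214 213 205 161 118 110 113 141 196 213 214 215 214]
 [212 212 213 213 212 201 149 115 112 115 142 194 212 213 213 213]
 [214 214 214 214 214 204 153 127 129 140 156 194 214 216 216 216]
 [216 216 216 216 217 215 202 194 195 198 200 208 217 218 218 218]
 [217 216 217 217 217 218 217 216 217 217 218 218 218 218 218 218]
 [218 218 217 216 215 215 210 197 211 213 215 216 217 218 219 218]
 [216 215 211 189 173 164 139 123 136 141 152 173 193 200 215 217]
 [168 153 139 115  95  85  59  52  55  59  73  97 117 128 147 155]
 [ 89  69  57  47  42  39  38  40  40  36  38  44  49  52  62  69]
 [ 40  37  36  40  43  47  48  48  48  48  47  44  44  38  38  39]]
```

View pics/heads.png

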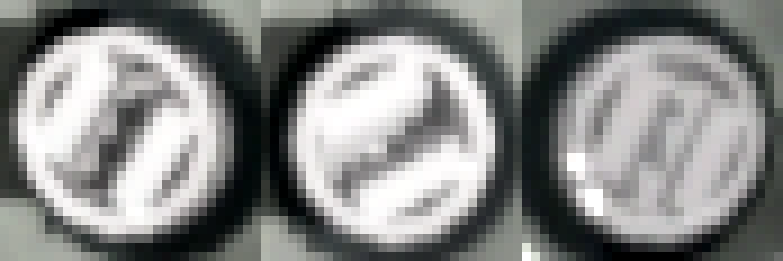

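Slot directions from the crop are roughly 61° (screw 1), 29° (screw 2) and 68° (screw 3), counter-clockwise from image right. That gives world yaw 2.63, 2.06 and 2.76.

```bash
python3 - <<'E'
from h import *
d=np.load('w5.npz'); K,T=d['K'],d['T']
S=[onz(K,T,*q,.0345) for q in [(164.8,103),(249.8,103.6),(334.6,103.8)]]
p=arm.get_state()['tcp_pos']
for s,y in zip(S,(2.635,2.06,2.76)): t=s[:2]+.001*np.array([np.cos(y),np.sin(y)]); print(s.round(4),t.round(4),(t-p[:2]).round(4))
E
```

```text
[ 0.5972 -0.1611  0.0345] [ 0.5964 -0.1606] [-0.0623 -0.0941]
[ 0.5972 -0.0719  0.0345] [ 0.5967 -0.071 ] [-0.0619 -0.0045]
[0.5968 0.0172 0.0345] [0.5958 0.0176] [-0.0628  0.0841]
```

```bash
python3 -m handwheel '[[[0,0,-0.17],[-0.02,-0.05,0],-1],[[0,0,-0.34],[-0.05,-0.09,0],-1],[[0,0,-0.513],[-0.0623,-0.0941,-0.04],-1],[[0,0,-0.513],[-0.0623,-0.0941,-0.09],-1],[[0,0,-0.513],[-0.0623,-0.0941,-0.133],-1],[[0,0,-0.513],[-0.0623,-0.0941,-0.133],-1],[[0,0,-0.513],[-0.0623,-0.0941,-0.133],-1]]'
cat >> h.py <<'E'
def look(fn):
    s=arm.get_state();p=s['tcp_pos'];print(p.round(4),s['tool_rot'].round(3),s['force'].round(1),s['wrist_torque'].round(3))
    im,K,T=snap('wrist',fn); np.savez('last.npz',im=im,K=K,T=T,p=p); y=s['tool_rot'][2]
    t=proj(K,T,p+[-.001*np.cos(y),-.001*np.sin(y),-.079]); u,v=t.astype(int); print('tip px',t.round(1))
    cv2.imwrite('pics/c_'+fn,cv2.resize(im[v-40:v+40,u-40:u+40],(640,640),interpolation=cv2.INTER_CUBIC)); print('crop origin',u-40,v-40)
E
python3 -c "
from h import *
look('s1.png')"
```

```text
clock: 8.05
tcp_pos: [0.5977, -0.1617, 0.131]
tool_rot: [3.141, 0.003, 2.635]
force: [0.9, -0.8, -0.9]
opening: 0.0236
gripper_force: 77.9
[ 0.5977 -0.1617  0.131 ] [3.141e+00 3.000e-03 2.635e+00] [ 0.9 -0.8 -0.9] [ 0.01  -0.048  0.027]
tip px [255.9 202.2]
crop origin 215 162
```

```bash
python3 -c "
import cv2;a=cv2.imread('pics/c_s1.png');cv2.imwrite('pics/c_s1v.png',cv2.resize(a,(600,600)))"
```

```text
(no output)
```

View pics/c_s1v.png

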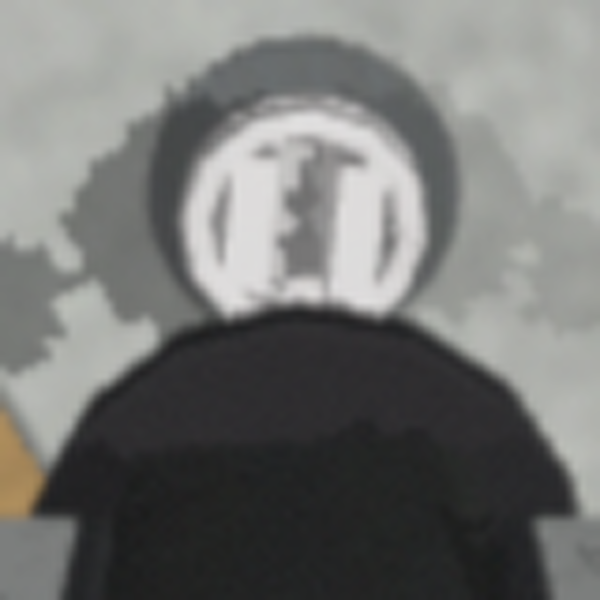

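The crop shows screw 1's head centred at (305,226), with its slot running vertically in line with the blade, so the yaw is right. I'll compute the remaining offset numerically.

```bash
python3 - <<'E'
from h import *
d=np.load('last.npz'); K,T,p=d['K'],d['T'],d['p']
y=2.635; X=np.array([np.cos(y),np.sin(y)]); Y=np.array([X[1],-X[0]])
for nm,(u,v) in dict(head=(255.2,191.4),slotend=(255.2,180.2)).items():
  s=onz(K,T,u,v,.0345); e=s[:2]-p[:2]; print(nm,s.round(4),'toolx',(e@X).round(4),'tooly',(e@Y).round(4))
E
```

```text
head [ 0.596  -0.1613  0.0345] toolx 0.0017 tooly -0.0004
slotend [ 0.5887 -0.1572  0.0345] toolx 0.0101 tooly -0.0004
```

```bash
python3 -m handwheel '[[[0,0,0],[-0.0012,0,-0.008],-1],[[0,0,0],[-0.0012,0,-0.008],-1],[[0,0,0],[-0.0012,0,-0.008],-1],[[0,0,0],[-0.0012,0,-0.008],-1]]'
```

```text
clock: 8.6
tcp_pos: [0.5952, -0.1616, 0.1216]
tool_rot: [3.141, 0.0, 2.635]
force: [-0.2, -0.9, -0.9]
opening: 0.0234
gripper_force: 77.9
```

```bash
python3 -m handwheel '[[[0,0,0],[0,0.0008,0],-1],[[0,0,0],[0,0.0008,-0.004],-1],[[0,0,0],[0,0.0008,-0.008],-1],[[0,0,0],[0,0.0008,-0.012],-1],[[0,0,0],[0,0.0008,-0.014],-1],[[0,0,0],[0,0.0008,-0.015],-1],[[0,0,0],[0,0.0008,-0.015],-1]]'
```

```text
clock: 9.48
tcp_pos: [0.5954, -0.1611, 0.1092]
tool_rot: [3.141, -0.0, 2.634]
force: [-3.8, 1.8, 12.5]
opening: 0.0234
gripper_force: 79.4
```

```bash
python3 -m handwheel '[[[0,0,-0.15],[-0.0003,0.0001,-0.0003],-1],[[0,0,-0.3],[-0.0003,0.0002,-0.0006],-1],[[0,0,-0.45],[-0.0003,0.0002,-0.0009],-1],[[0,0,-0.45],[-0.0003,0.0002,-0.0009],-1],[[0,0,-0.45],[-0.0003,0.0002,-0.0009],-1]]'; python3 -c "
from h import *
s=arm.get_state();print(s['wrist_torque'].round(3),s['joint_pos'].round(2))"
```

```text
clock: 10.1
tcp_pos: [0.5977, -0.1614, 0.1092]
tool_rot: [3.137, 0.004, 2.185]
force: [-0.9, 0.5, 12.3]
opening: 0.0234
gripper_force: 79.5
[ 0.066  0.48  -0.001] [ 0.01  0.46  0.23  1.79 -0.13  0.91  0.91]
```

```bash
python3 -m handwheel '[[[0,0,0],[0,0,0],-1],[[0,0,0],[0,0,0],-1],[[0,0,0],[0,0,0],-1],[[0,0,0],[0,0,0],-1]]'; python3 - <<'E'
from h import *
look('s1b.png')
d=np.load('last.npz'); im=d['im']; g=cv2.cvtColor(im,cv2.COLOR_BGR2GRAY).astype(int)
print(g[172:206:2,236:276:2])
E
```

```text
clock: 10.6
tcp_pos: [0.5977, -0.1615, 0.1093]
tool_rot: [3.137, 0.004, 2.185]
force: [-1.2, 0.3, 10.9]
opening: 0.023
gripper_force: 79.5
[ 0.5977 -0.1615  0.1093] [3.137 0.004 2.185] [-1.2  0.3 10.9] [0.123 0.481 0.014]
tip px [256.  201.6]
crop origin 215 161
[[174 174 174 173 171 171 159 165 161 160 157 153 168 165 162 165 175 179
  173 167]
 [174 171 171 172 168 155 110 108 102 103 104 108 118 147 156 149 166 178
  168 165]
 [172 171 170 159 105 101 101 101 100 101 103 103 100  99 105 125 151 161
  152 148]
 [172 167 125 101 100 102 103 102 102 100 101 101  91  90  91  90 110 146
  148 145]
 [172 128 103 104 102 101 103 103  96  94  95  92  91  91  90  89  90 107
  141 144]
 [138 103 103 104 103 102 114 131 148 153 149 141 128 105  90  90  89  90
  106 145]
 [101 102 101 101 113 145 141 148 151 156 173 166 162 173 136  95  90  90
   92 132]
 [102 103  98 105 149 152 208 213 216 216 214 213 205 178 164 143  96  90
   89  99]
 [101 102  96 125 180 215 209 196 182 175 162 193 207 212 205 185 151  93
   89  91]
 [ 73  89 136 197 212 196 160 178 118 126 155 194 211 202 202 209 167 118
   89  90]
 [ 69  97 183 205 187 159 183 172 117 138 198 214 214 203 165 205 203 157
   92  89]
 [ 73 137 207 201 145 163 176 159 115 113 152 196 196 206 136 167 207 184
   96  90]
 [ 76 168 214 213 211 210 168 175 118 134 138 184 187 187 167 123 193 202
  127  90]
 [ 90 201 207 213 214 213 190 134 117 152 152 166 187 187 183 113 159 183
  126  91]
 [ 97 201 200 188 214 200 137 103 136 204 206 152 184 188 187 149 144 179
  122  90]
 [ 84 200 204 137 203 141 133  87  90 115 132 113 162 182 182 175 148 180
  124  88]
 [ 76 194 200 109 136  69  49  37  37  42  40  39  46  62  73  99  97 147
  119  94]]
```

```bash
python3 -m handwheel '[[[0,0,-0.15],[-0.0015,0,-0.0003],-1],[[0,0,-0.3],[-0.0025,0,-0.0006],-1],[[0,0,-0.45],[-0.0025,0,-0.0009],-1],[[0,0,-0.6],[-0.0025,0,-0.0012],-1],[[0,0,-0.75],[-0.0025,0,-0.0015],-1],[[0,0,-0.9],[-0.0025,0,-0.0018],-1],[[0,0,-0.9],[-0.0025,0,-0.0018],-1]]'; python3 -c "
from h import *
s=arm.get_state();print(s['wrist_torque'].round(3),s['joint_pos'].round(2));look('s1c.png')"
```

```text
clock: 11.52
tcp_pos: [0.5973, -0.1618, 0.1078]
tool_rot: [3.131, -0.001, 1.285]
force: [0.5, 0.4, 9.9]
opening: 0.0232
gripper_force: 79.7
[-0.081 -0.397  0.064] [-0.14  0.48  0.43  1.8  -0.24  0.9   0.11]
[ 0.5973 -0.1618  0.1078] [ 3.131e+00 -1.000e-03  1.285e+00] [0.5 0.4 9.9] [-0.081 -0.397  0.064]
tip px [255.5 200.8]
crop origin 215 160
```

```bash
python3 -m handwheel '[[[0,0,-0.15],[-0.001,0,-0.0003],-1],[[0,0,-0.3],[-0.001,0,-0.0006],-1],[[0,0,-0.45],[-0.001,0,-0.0009],-1],[[0,0,-0.6],[-0.001,0,-0.0012],-1],[[0,0,-0.75],[-0.001,0,-0.0015],-1],[[0,0,-0.8],[-0.001,0,-0.0018],-1],[[0,0,-0.8],[-0.001,0,-0.0018],-1]]'; python3 -c "
from h import *
s=arm.get_state();print(s['wrist_torque'].round(3),s['joint_pos'].round(2))"
python3 -m handwheel '[[[0,0,-0.12],[0,0,-0.0003],-1],[[0,0,-0.24],[0,0,-0.0004],-1],[[0,0,-0.36],[0,0,-0.0006],-1],[[0,0,-0.36],[0,0,-0.0006],-1],[[0,0,-0.36],[0,0,-0.0006],-1]]'; python3 -c "
from h import *
s=arm.get_state();print(s['wrist_torque'].round(3),s['joint_pos'].round(2))"
```

```text
clock: 12.45
tcp_pos: [0.5969, -0.1622, 0.1064]
tool_rot: [3.133, -0.009, 0.485]
force: [1.7, 0.3, 10.6]
opening: 0.0234
gripper_force: 79.7
[-0.14  -0.424  0.063] [-0.28  0.52  0.6   1.81 -0.36  0.92 -0.6 ]
clock: 13.08
tcp_pos: [0.5967, -0.1623, 0.1057]
tool_rot: [3.137, -0.011, 0.126]
force: [1.0, 0.4, 10.7]
opening: 0.0236
gripper_force: 79.8
[-0.089 -0.364  0.11 ] [-0.34  0.54  0.68  1.81 -0.42  0.93 -0.91]
```

```bash
for i in 1; do python3 -m handwheel '[[[0,0,-0.12],[0,0,-0.0003],-1],[[0,0,-0.24],[0,0,-0.0004],-1],[[0,0,-0.3],[0,0,-0.0006],-1],[[0,0,-0.3],[0,0,-0.0006],-1]]'; python3 -c "
from h import *
s=arm.get_state();print(s['wrist_torque'].round(3),s['joint_pos'].round(2))"; done
python3 -m handwheel '[[[0,0,-0.12],[0,0,-0.0003],-1],[[0,0,-0.24],[0,0,-0.0004],-1],[[0,0,-0.3],[0,0,-0.0006],-1],[[0,0,-0.3],[0,0,-0.0006],-1]]'; python3 -c "
from h import *
s=arm.get_state();print(s['wrist_torque'].round(3),s['joint_pos'].round(2))"
```

```text
clock: 13.58
tcp_pos: [0.5967, -0.1623, 0.1051]
tool_rot: [3.141, -0.012, -0.175]
force: [1.9, -1.0, 11.9]
opening: 0.0231
gripper_force: 79.8
[-0.037 -0.267  0.105] [-0.38  0.56  0.75  1.81 -0.47  0.94 -1.17]
clock: 14.08
tcp_pos: [0.5966, -0.1623, 0.1046]
tool_rot: [-3.139, -0.011, -0.475]
force: [0.5, 0.5, 12.5]
opening: 0.0231
gripper_force: 79.8
[-0.047 -0.239  0.003] [-0.43  0.59  0.82  1.82 -0.52  0.95 -1.43]
```

```bash
python3 -m handwheel '[[[0,0,-0.12],[0,0,-0.0002],-1],[[0,0,-0.24],[0,0,-0.0003],-1],[[0,0,-0.24],[0,0,-0.0003],-1]]'; python3 -c "
from h import *
s=arm.get_state();print(s['wrist_torque'].round(3),s['joint_pos'].round(2))"
python3 -m handwheel '[[[0,0,-0.12],[0,0,-0.0002],-1],[[0,0,-0.24],[0,0,-0.0003],-1],[[0,0,-0.24],[0,0,-0.0003],-1]]'; python3 -c "
from h import *
s=arm.get_state();print(s['wrist_torque'].round(3),s['joint_pos'].round(2))"
```

```text
clock: 14.45
tcp_pos: [0.5964, -0.1623, 0.1042]
tool_rot: [-3.137, -0.01, -0.715]
force: [1.1, -0.2, 12.3]
opening: 0.0232
gripper_force: 79.9
[-0.041 -0.271  0.067] [-0.47  0.62  0.88  1.82 -0.57  0.97 -1.64]
clock: 14.82
tcp_pos: [0.596, -0.1624, 0.104]
tool_rot: [-3.136, -0.008, -0.955]
force: [1.0, -0.3, 13.9]
opening: 0.0232
gripper_force: 81.2
[ 0.012 -0.063  0.225] [-0.5   0.64  0.93  1.82 -0.61  0.99 -1.84]
```

```bash
python3 -m handwheel '[[[0,0,-0.1],[0,0,0],-1],[[0,0,-0.1],[0,0,0],-1],[[0,0,-0.02],[0,0,0.001],-1],[[0,0,0],[0,0,0.015],-1],[[0,0,0],[0,0,0.035],-1],[[0,0,0.18],[0,0.02,0.04],-1],[[0,0,0.36],[0,0.05,0.04],-1],[[0,0,0.54],[0,0.08,0.04],-1]]'; python3 -m handwheel '[[[0,0,0.18],[0,0,0],-1],[[0,0,0.36],[0,0,0],-1],[[0,0,0.54],[0,0,0],-1],[[0,0,0.72],[0,0,0],-1],[[0,0,0.9],[0,0,0],-1],[[0,0,1.08],[0,0,0],-1],[[0,0,1.26],[0,0,0],-1],[[0,0,1.4],[0,0,0],-1]]'; python3 -m handwheel '[[[0,0,0.18],[0,0,0],-1],[[0,0,0.36],[0,0,0],-1],[[0,0,0.54],[0,0,0],-1],[[0,0,0.72],[0,0,0],-1],[[0,0,0.9],[0,0,0],-1],[[0,0,1.08],[0,0,0],-1],[[0,0,1.08],[0,0,0],-1],[[0,0,1.08],[0,0,0],-1]]'
```

```text
clock: 15.82
tcp_pos: [0.5903, -0.08, 0.1401]
tool_rot: [3.141, 0.001, -0.411]
force: [-0.1, -0.0, -1.4]
opening: 0.0231
gripper_force: 78.8
clock: 16.82
tcp_pos: [0.5902, -0.081, 0.1398]
tool_rot: [-3.14, 0.001, 0.988]
force: [-0.5, 0.2, -1.1]
opening: 0.0234
gripper_force: 78.8
clock: 17.82
tcp_pos: [0.5908, -0.0809, 0.1396]
tool_rot: [-3.141, -0.0, 2.062]
force: [-0.3, -1.0, -0.8]
opening: 0.0233
gripper_force: 78.8
```

```bash
python3 -m handwheel '[[[0,0,0],[0.0049,0.0098,-0.005],-1],[[0,0,0],[0.0049,0.0098,-0.014],-1],[[0,0,0],[0.0049,0.0098,-0.014],-1],[[0,0,0],[0.0049,0.0098,-0.014],-1],[[0,0,0],[0.0049,0.0098,-0.014],-1]]'
cat >> h.py <<'E'
def head(im,K,T,p,yaw,thr=None,z=.0345):
    g=cv2.cvtColor(im,cv2.COLOR_BGR2GRAY)[150:203,205:307]
    g=cv2.resize(g,None,fx=4,fy=4,interpolation=cv2.INTER_CUBIC); roi=g
    if thr is None: thr=(np.percentile(g,98)+90)/2
    m=(g>thr).astype(np.uint8); n,l,s,c=cv2.connectedComponentsWithStats(m)
    for i in range(1,n):
        x,y,w,h,a=s[i]
        if a>1500 and w<200:
            u=205+(x+w/2)/4-.5; top=150+y/4-.5; q=onz(K,T,u,top,z); X=np.array([np.cos(yaw),np.sin(yaw)]); Y=np.array([X[1],-X[0]])
            e=q[:2]-p[:2]; print('thr',thr,'comp',[x,y,w,h,a],'u',u,'top',top,'centre toolx',round(e@X-.012,4),'tooly',round(e@Y,4))
E
python3 - <<'E'
from h import *
d=np.load('last.npz')
im=cv2.imread('pics/s1.png')
look('s2.png'); y=arm.get_state()['tool_rot'][2]
d=np.load('last.npz'); K,T,p=d['K'],d['T'],d['p']
print('ref s1 (expect .0019,-.0004)'); 
# s1 geometry approx: same relative camera pose; use present K,T,p (z diff small)
head(im,K,T,p,y)
for t in(None,120,150): head(d['im'],K,T,p,y,t)
E
```

```text
clock: 18.45
tcp_pos: [0.5962, -0.0712, 0.1255]
tool_rot: [3.141, 0.0, 2.064]
force: [-0.4, -0.2, -1.2]
opening: 0.0235
gripper_force: 78.8
[ 0.5962 -0.0712  0.1255] [3.141 0.    2.064] [-0.4 -0.2 -1.2] [-0.024 -0.004 -0.066]
tip px [256.6 201.9]
crop origin 216 161
ref s1 (expect .0019,-.0004)
thr 154.5 comp [np.int32(138), np.int32(101), np.int32(129), np.int32(111), np.int32(9709)] u 255.125 top 174.75 centre toolx 0.0031 tooly -0.001
thr 153.0 comp [np.int32(284), np.int32(112), np.int32(124), np.int32(100), np.int32(7220)] u 291.0 top 177.5 centre toolx 0.0012 tooly 0.0242
thr 153.0 comp [np.int32(144), np.int32(116), np.int32(131), np.int32(96), np.int32(8189)] u 256.875 top 178.5 centre toolx 0.0004 tooly 0.0002
thr 120 comp [np.int32(142), np.int32(112), np.int32(135), np.int32(100), np.int32(10967)] u 256.875 top 177.5 centre toolx 0.0012 tooly 0.0002
thr 150 comp [np.int32(283), np.int32(110), np.int32(125), np.int32(102), np.int32(7727)] u 290.875 top 177.0 centre toolx 0.0015 tooly 0.0241
thr 150 comp [np.int32(144), np.int32(116), np.int32(131), np.int32(96), np.int32(8394)] u 256.875 top 178.5 centre toolx 0.0004 tooly 0.0002
```

```bash
python3 -m handwheel '[[[0,0,0],[-0.0008,0.0016,0],-1],[[0,0,0],[-0.0008,0.0016,-0.006],-1],[[0,0,0],[-0.0008,0.0016,-0.01],-1],[[0,0,0],[-0.0008,0.0016,-0.013],-1],[[0,0,0],[-0.001,0.0016,-0.016],-1],[[0,0,0],[-0.0015,0.0016,-0.018],-1],[[0,0,0],[-0.0018,0.0016,-0.019],-1],[[0,0,0],[-0.0018,0.0016,-0.019],-1]]'
```

```text
clock: 19.5
tcp_pos: [0.5952, -0.0693, 0.1089]
tool_rot: [3.14, -0.0, 2.065]
force: [-3.8, 0.5, 9.5]
opening: 0.0236
gripper_force: 80.1
```

```bash
python3 -m handwheel '[[[0,0,-0.15],[0,0,-0.0002],-1],[[0,0,-0.3],[-0.0005,-0.0005,-0.0006],-1],[[0,0,-0.45],[-0.001,-0.001,-0.0009],-1],[[0,0,-0.6],[-0.001,-0.001,-0.0012],-1],[[0,0,-0.75],[-0.001,-0.0015,-0.0015],-1],[[0,0,-0.9],[-0.001,-0.0015,-0.0018],-1],[[0,0,-0.9],[-0.001,-0.0015,-0.0018],-1]]'; python3 -c "
from h import *
s=arm.get_state();print(s['wrist_torque'].round(3),s['joint_pos'].round(2))"
python3 -m handwheel '[[[0,0,-0.15],[0,0,-0.0003],-1],[[0,0,-0.3],[-0.0005,0,-0.0006],-1],[[0,0,-0.45],[-0.0005,0,-0.0009],-1],[[0,0,-0.6],[-0.0005,0,-0.0012],-1],[[0,0,-0.6],[-0.0005,0,-0.0012],-1]]'; python3 -c "
from h import *
s=arm.get_state();print(s['wrist_torque'].round(3),s['joint_pos'].round(2))"
```

```text
clock: 20.38
tcp_pos: [0.5979, -0.0699, 0.1082]
tool_rot: [3.133, -0.004, 1.165]
force: [1.3, 1.3, 8.2]
opening: 0.0233
gripper_force: 80.5
[ 0.322 -0.279  0.051] [-0.36  0.46  0.51  1.84 -0.28  0.9  -0.13]
clock: 21.0
tcp_pos: [0.5985, -0.0706, 0.1072]
tool_rot: [3.135, -0.01, 0.565]
force: [1.7, 0.1, 7.0]
opening: 0.0233
gripper_force: 80.4
[ 0.14  -0.668  0.072] [-0.46  0.5   0.64  1.85 -0.37  0.91 -0.66]
```

```bash
python3 -m handwheel '[[[0,0,-0.15],[-0.0008,0,-0.0004],-1],[[0,0,-0.3],[-0.0015,0,-0.0008],-1],[[0,0,-0.45],[-0.0015,0,-0.0012],-1],[[0,0,-0.6],[-0.0015,0,-0.0015],-1],[[0,0,-0.75],[-0.0015,0,-0.0018],-1],[[0,0,-0.9],[-0.0015,0,-0.0021],-1],[[0,0,-0.9],[-0.0015,0,-0.0021],-1]]'; python3 -c "
from h import *
s=arm.get_state();print(s['wrist_torque'].round(3),s['joint_pos'].round(2))"
python3 -m handwheel '[[[0,0,-0.15],[0,0,-0.0003],-1],[[0,0,-0.3],[0,0,-0.0006],-1],[[0,0,-0.45],[0,0,-0.0009],-1],[[0,0,-0.45],[0,0,-0.001],-1]]'; python3 -c "
from h import *
s=arm.get_state();print(s['wrist_torque'].round(3),s['joint_pos'].round(2))"
```

```text
clock: 21.88
tcp_pos: [0.5984, -0.072, 0.1056]
tool_rot: [-3.14, -0.015, -0.335]
force: [3.9, -1.2, 7.8]
opening: 0.0233
gripper_force: 80.3
[-0.274 -1.203  0.035] [-0.61  0.57  0.85  1.86 -0.52  0.94 -1.43]
clock: 22.38
tcp_pos: [0.5982, -0.0727, 0.1047]
tool_rot: [-3.134, -0.013, -0.786]
force: [2.7, -1.8, 8.9]
opening: 0.0232
gripper_force: 80.4
[-0.408 -1.083  0.072] [-0.68  0.62  0.95  1.86 -0.61  0.97 -1.82]
```

```bash
python3 -m handwheel '[[[0,0,-0.15],[0.001,0,-0.0004],-1],[[0,0,-0.3],[0.001,0,-0.0008],-1],[[0,0,-0.3],[0.001,0,-0.0008],-1]]'; python3 -c "
from h import *
s=arm.get_state();print(s['wrist_torque'].round(3),s['joint_pos'].round(2))"
python3 -m handwheel '[[[0,0,-0.12],[0,0,-0.0002],-1],[[0,0,-0.24],[0,0,-0.0004],-1],[[0,0,-0.24],[0,0,-0.0004],-1]]'; python3 -c "
from h import *
s=arm.get_state();print(s['wrist_torque'].round(3),s['joint_pos'].round(2))"
```

```text
clock: 22.75
tcp_pos: [0.5981, -0.0731, 0.1041]
tool_rot: [-3.133, -0.009, -1.086]
force: [1.6, -1.9, 12.3]
opening: 0.0232
gripper_force: 81.1
[-0.473 -0.507  0.078] [-0.71  0.66  1.01  1.86 -0.67  0.99 -2.07]
clock: 23.12
tcp_pos: [0.5973, -0.0731, 0.1039]
tool_rot: [-3.133, -0.006, -1.325]
force: [-0.1, -0.7, 14.9]
opening: 0.0232
gripper_force: 82.5
[-0.322  0.057  0.271] [-0.74  0.69  1.06  1.86 -0.71  1.02 -2.27]
```

```bash
python3 -m handwheel '[[[0,0,-0.06],[0,0,0],-1],[[0,0,-0.06],[0,0,0],-1],[[0,0,0.02],[0,0,0.002],-1],[[0,0,0.02],[0,0,0.02],-1],[[0,0,0.1],[0,0,0.04],-1],[[0,0,0.28],[0,0.03,0.04],-1],[[0,0,0.46],[0,0.06,0.04],-1],[[0,0,0.64],[0,0.08,0.04],-1]]'; for i in 1; do python3 -m handwheel '[[[0,0,0.18],[0,0,0],-1],[[0,0,0.36],[0,0,0],-1],[[0,0,0.54],[0,0,0],-1],[[0,0,0.72],[0,0,0],-1],[[0,0,0.9],[0,0,0],-1],[[0,0,1.08],[0,0,0],-1],[[0,0,1.26],[0,0,0],-1],[[0,0,1.4],[0,0,0],-1]]'; done;  python3 -m handwheel '[[[0,0,0.18],[0,0,0],-1],[[0,0,0.36],[0,0,0],-1],[[0,0,0.54],[0,0,0],-1],[[0,0,0.72],[0,0,0],-1],[[0,0,0.9],[0,0,0],-1],[[0,0,1.08],[0,0,0],-1],[[0,0,1.26],[0,0,0],-1],[[0,0,1.4],[0,0,0],-1]]';  python3 -m handwheel '[[[0,0,0.18],[0,0,0],-1],[[0,0,0.36],[0,0,0],-1],[[0,0,0.54],[0,0,0],-1],[[0,0,0.64],[0,0,0],-1],[[0,0,0.64],[0,0,0],-1],[[0,0,0.64],[0,0,0],-1]]'
```

```text
clock: 24.12
tcp_pos: [0.5917, 0.0118, 0.1392]
tool_rot: [-3.142, 0.002, -0.678]
force: [0.6, -0.1, -1.3]
opening: 0.0233
gripper_force: 79.8
clock: 25.12
tcp_pos: [0.5916, 0.0093, 0.1393]
tool_rot: [-3.141, 0.001, 0.719]
force: [-0.1, 0.6, -0.9]
opening: 0.0236
gripper_force: 79.8
clock: 26.12
tcp_pos: [0.5915, 0.009, 0.1392]
tool_rot: [-3.14, -0.001, 2.119]
force: [-0.1, 0.2, -1.0]
opening: 0.0233
gripper_force: 79.8
clock: 26.88
tcp_pos: [0.592, 0.0091, 0.1391]
tool_rot: [-3.141, -0.0, 2.753]
force: [0.2, 0.4, -0.8]
opening: 0.0231
gripper_force: 79.8
```

Next is delta (.0029,.0084,-.0137).

```bash
python3 -m handwheel '[[[0,0,0.007],[0.0029,0.0084,-0.005],-1],[[0,0,0.007],[0.0029,0.0084,-0.0137],-1],[[0,0,0.007],[0.0029,0.0084,-0.0137],-1],[[0,0,0.007],[0.0029,0.0084,-0.0137],-1],[[0,0,0.007],[0.0029,0.0084,-0.0137],-1]]'
python3 - <<'E'
from h import *
look('s3.png'); y=arm.get_state()['tool_rot'][2]
d=np.load('last.npz'); K,T,p=d['K'],d['T'],d['p']
for t in(None,110,120,130,140): head(d['im'],K,T,p,y,t)
c=cv2.imread('pics/c_s3.png').astype(float); cv2.imwrite('pics/c_s3v.png',cv2.resize(np.clip(c*1.4,0,255).astype(np.uint8),(480,480)))
E
```

```text
clock: 27.5
tcp_pos: [0.5954, 0.0174, 0.1256]
tool_rot: [-3.142, 0.0, 2.761]
force: [-0.2, 0.4, -1.1]
opening: 0.0231
gripper_force: 79.8
[0.5954 0.0174 0.1256] [-3.142  0.     2.761] [-0.2  0.4 -1.1] [-0.014  0.002 -0.008]
tip px [255.6 202.5]
crop origin 215 162
thr 119.5 comp [np.int32(0), np.int32(0), np.int32(59), np.int32(42), np.int32(1940)] u 211.875 top 149.5 centre toolx 0.0213 tooly -0.03
thr 119.5 comp [np.int32(167), np.int32(7), np.int32(76), np.int32(79), np.int32(1891)] u 255.75 top 151.25 centre toolx 0.0202 tooly 0.0001
thr 119.5 comp [np.int32(148), np.int32(122), np.int32(126), np.int32(90), np.int32(7340)] u 257.25 top 180.0 centre toolx -0.0002 tooly 0.0012
thr 110 comp [np.int32(147), np.int32(121), np.int32(128), np.int32(91), np.int32(9101)] u 257.25 top 179.75 centre toolx 0.0 tooly 0.0012
thr 120 comp [np.int32(0), np.int32(0), np.int32(58), np.int32(42), np.int32(1912)] u 211.75 top 149.5 centre toolx 0.0213 tooly -0.0301
thr 120 comp [np.int32(148), np.int32(123), np.int32(126), np.int32(89), np.int32(7151)] u 257.25 top 180.25 centre toolx -0.0003 tooly 0.0012
thr 130 comp [np.int32(0), np.int32(0), np.int32(57), np.int32(40), np.int32(1722)] u 211.625 top 149.5 centre toolx 0.0213 tooly -0.0302
thr 130 comp [np.int32(149), np.int32(129), np.int32(124), np.int32(83), np.int32(5727)] u 257.25 top 181.75 centre toolx -0.0014 tooly 0.0012
thr 140 comp [np.int32(0), np.int32(0), np.int32(55), np.int32(38), np.int32(1612)] u 211.375 top 149.5 centre toolx 0.0213 tooly -0.0304
thr 140 comp [np.int32(150), np.int32(130), np.int32(111), np.int32(82), np.int32(3789)] u 255.875 top 182.0 centre toolx -0.0016 tooly 0.0002
```

View pics/c_s3v.png

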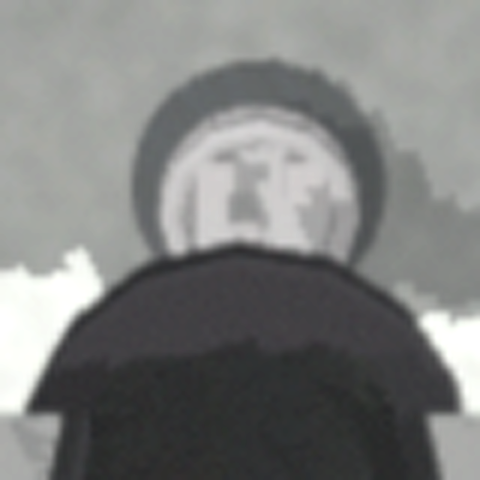

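The crop shows screw 3's slot vertical at x≈258, so the yaw is right, and its centre about 1.2 mm to the right of the blade. I'll correct that and insert.

```bash
python3 -m handwheel '[[[0,0,0],[-0.0004,0.0014,0],-1],[[0,0,0],[-0.0004,0.0014,-0.006],-1],[[0,0,0],[-0.0004,0.0014,-0.01],-1],[[0,0,0],[-0.0004,0.0014,-0.013],-1],[[0,0,0],[-0.0006,0.0014,-0.016],-1],[[0,0,0],[-0.0011,0.0014,-0.018],-1],[[0,0,0],[-0.0014,0.0014,-0.0195],-1],[[0,0,0],[-0.0014,0.0014,-0.0195],-1]]'
```

```text
clock: 28.55
tcp_pos: [0.5949, 0.0189, 0.1088]
tool_rot: [3.141, 0.001, 2.761]
force: [-3.0, 0.2, 11.8]
opening: 0.0233
gripper_force: 81.4
```

```bash
python3 -m handwheel '[[[0,0,-0.15],[-0.0003,0,-0.0002],-1],[[0,0,-0.3],[-0.0005,0,-0.0004],-1],[[0,0,-0.45],[-0.001,0,-0.0007],-1],[[0,0,-0.6],[-0.001,-0.0005,-0.001],-1],[[0,0,-0.75],[-0.001,-0.0005,-0.0013],-1],[[0,0,-0.9],[-0.001,-0.001,-0.0016],-1],[[0,0,-1.05],[-0.001,-0.001,-0.0018],-1],[[0,0,-1.05],[-0.001,-0.001,-0.0018],-1]]'; python3 -c "
from h import *
s=arm.get_state();print(s['wrist_torque'].round(3),s['joint_pos'].round(2))"
python3 -m handwheel '[[[0,0,-0.15],[-0.0003,0,-0.0003],-1],[[0,0,-0.3],[-0.0005,0,-0.0006],-1],[[0,0,-0.45],[-0.0005,0,-0.0009],-1],[[0,0,-0.6],[-0.0005,0,-0.0012],-1],[[0,0,-0.75],[-0.0005,0,-0.0015],-1],[[0,0,-0.75],[-0.0005,0,-0.0015],-1]]'; python3 -c "
from h import *
s=arm.get_state();print(s['wrist_torque'].round(3),s['joint_pos'].round(2))"
```

```text
clock: 29.55
tcp_pos: [0.5973, 0.0196, 0.1078]
tool_rot: [3.132, -0.001, 1.712]
force: [0.5, 1.7, 8.4]
opening: 0.0235
gripper_force: 81.5
[ 0.39  -0.196  0.099] [-0.47  0.45  0.45  1.85 -0.25  0.89  0.24]
clock: 30.3
tcp_pos: [0.5981, 0.0193, 0.1065]
tool_rot: [3.133, -0.008, 0.962]
force: [2.6, 1.6, 7.9]
opening: 0.0235
gripper_force: 81.5
[ 0.285 -0.7    0.11 ] [-0.6   0.48  0.62  1.86 -0.35  0.9  -0.42]
```

```bash
python3 -m handwheel '[[[0,0,-0.15],[0,-0.0005,-0.0004],-1],[[0,0,-0.3],[0,-0.0005,-0.0008],-1],[[0,0,-0.45],[0,-0.001,-0.0011],-1],[[0,0,-0.6],[0,-0.001,-0.0014],-1],[[0,0,-0.75],[0,-0.001,-0.0017],-1],[[0,0,-0.75],[0,-0.001,-0.0017],-1]]'; python3 -c "
from h import *
s=arm.get_state();print(s['wrist_torque'].round(3),s['joint_pos'].round(2))"
python3 -m handwheel '[[[0,0,-0.15],[0,0,-0.0003],-1],[[0,0,-0.3],[0,0,-0.0006],-1],[[0,0,-0.4],[0,0,-0.0008],-1],[[0,0,-0.4],[0,0,-0.0008],-1]]'; python3 -c "
from h import *
s=arm.get_state();print(s['wrist_torque'].round(3),s['joint_pos'].round(2))"
```

```text
clock: 31.05
tcp_pos: [0.5988, 0.0184, 0.1051]
tool_rot: [3.14, -0.013, 0.212]
force: [2.2, 1.7, 8.1]
opening: 0.0233
gripper_force: 81.4
[ 0.375 -0.816  0.07 ] [-0.72  0.54  0.79  1.86 -0.47  0.92 -1.07]
clock: 31.55
tcp_pos: [0.5989, 0.0178, 0.1044]
tool_rot: [-3.138, -0.013, -0.188]
force: [2.0, 0.5, 9.4]
opening: 0.023
gripper_force: 81.6
[ 0.251 -0.845  0.062] [-0.78  0.58  0.88  1.87 -0.55  0.94 -1.41]
```

```bash
python3 -m handwheel '[[[0,0,-0.15],[0.0005,0,-0.0003],-1],[[0,0,-0.3],[0.0005,0,-0.0006],-1],[[0,0,-0.3],[0.0005,0,-0.0006],-1]]'; python3 -c "
from h import *
s=arm.get_state();print(s['wrist_torque'].round(3),s['joint_pos'].round(2))"
python3 -m handwheel '[[[0,0,-0.1],[0,0,-0.0003],-1],[[0,0,-0.2],[0,0,-0.0004],-1],[[0,0,-0.2],[0,0,-0.0004],-1]]'; python3 -c "
from h import *
s=arm.get_state();print(s['wrist_torque'].round(3),s['joint_pos'].round(2))"
```

```text
clock: 31.92
tcp_pos: [0.5987, 0.0171, 0.104]
tool_rot: [-3.136, -0.01, -0.488]
force: [-0.3, -0.1, 12.2]
opening: 0.0231
gripper_force: 82.5
[ 0.131 -0.358  0.229] [-0.83  0.61  0.95  1.87 -0.6   0.97 -1.67]
clock: 32.3
tcp_pos: [0.5979, 0.0166, 0.1039]
tool_rot: [-3.136, -0.007, -0.687]
force: [-0.2, 0.1, 15.5]
opening: 0.0235
gripper_force: 83.6
[0.061 0.271 0.231] [-0.85  0.64  0.99  1.87 -0.64  0.98 -1.84]
```

```bash
python3 -m handwheel '[[[0,0,0.06],[0,0,0.002],-1],[[0,0,0.06],[0,0,0.03],-1],[[0,0,0.06],[0,0,0.08],-1],[[0,0,0.2],[-0.03,0,0.14],-1],[[0,0,0.38],[-0.08,0,0.14],-1],[[0,0,0.56],[-0.13,0.03,0.14],-1],[[0,0,0.74],[-0.15,0.08,0.14],-1],[[0,0,0.92],[-0.15,0.13,0.14],-1]]'; python3 -m handwheel '[[[0,0,0.15],[0,0.05,0],-1],[[0,0,0.3],[0,0.1,0],-1],[[0,0,0.45],[0,0.15,0],-1],[[0,0,0.6],[0,0.165,0],-1],[[0,0,0.66],[0,0.165,0],-1],[[0,0,0.66],[0,0.165,0],-1],[[0,0,0.66],[0,0.165,0],-1]]'
```

```text
clock: 33.3
tcp_pos: [0.4398, 0.1492, 0.239]
tool_rot: [-3.125, 0.002, 0.218]
force: [0.7, 0.3, -0.0]
opening: 0.0232
gripper_force: 80.2
clock: 34.17
tcp_pos: [0.4428, 0.3117, 0.2391]
tool_rot: [-3.141, -0.0, 0.869]
force: [-0.3, -0.2, -1.8]
opening: 0.0232
gripper_force: 80.3
```

```bash
python3 -m handwheel '[[[0,0,0.039],[-0.0028,0.0022,-0.03],-1],[[0,0,0.039],[-0.0028,0.0022,-0.07],-1],[[0,0,0.039],[-0.0028,0.0022,-0.1],-1],[[0,0,0.039],[-0.0028,0.0022,-0.125],-1],[[0,0,0.039],[-0.0028,0.0022,-0.138],-1],[[0,0,0.039],[-0.0028,0.0022,-0.143],-1],[[0,0,0.039],[-0.0028,0.0022,-0.143],-1]]'
```

```text
clock: 35.05
tcp_pos: [0.4405, 0.3145, 0.0966]
tool_rot: [3.141, -0.001, 0.909]
force: [0.1, 0.8, -1.7]
opening: 0.0232
gripper_force: 80.2
```

```bash
python3 -m handwheel '[[[0,0,0],[0,0,-0.002],-1],[[0,0,0],[0,0,-0.002],-1],[[0,0,0],[0,0,-0.002],0.3],[[0,0,0],[0,0,-0.002],0.3],[[0,0,0],[0,0,-0.002],0.3],[[0,0,0],[0,0,-0.002],0.3],[[0,0,0],[0,0,0.03],0.3],[[0,0,0],[0,0,0.08],0.3]]' 40; python3 -m handwheel '[[[0,0,0],[0,0,0.04],0.3],[[0,0,0],[0,0,0.06],0.3],[[0,0,0],[0,0,0.06],0.3]]'; python3 - <<'E'
from h import *
s=arm.get_state(); print(s['tcp_pos'].round(4),s['joint_pos'].round(2))
for n in('side','scene'): snap(n,n+'3.png')
a=cv2.imread('pics/side3.png'); b=cv2.imread('pics/scene3.png')
# check driver vs start: cap pixel
for f,bb in(('side0.png',a),('scene0.png',b)):
  im0=cv2.imread('pics/'+f); c=arm.get_calibration(f[:-5]);u,v=proj(np.array(c['intrinsics']),np.array(c['camera_from_world']),[.439,.3125,.105]).astype(int)
  s1=(slice(v-22,v+22),slice(u-14,u+14)); print(f,cv2.absdiff(im0[s1],bb[s1]).mean().round(1))
cv2.imwrite('pics/side3v.png',cv2.resize(np.hstack([a[100:384,150:400],b[100:340,150:400] if 0 else cv2.resize(b[80:364,190:440],(250,284))]),(800,454)))
E
```

```text
clock: 36.05
tcp_pos: [0.4386, 0.3135, 0.1754]
tool_rot: [3.142, 0.004, 0.909]
force: [0.1, 0.5, 1.6]
opening: 0.0553
gripper_force: 0.0
clock: 36.42
tcp_pos: [0.4405, 0.3149, 0.237]
tool_rot: [-3.141, -0.003, 0.91]
force: [-0.7, 0.6, 0.6]
opening: 0.0558
gripper_force: 0.0
[0.4405 0.3149 0.237 ] [-1.6   0.27  1.05  1.89 -0.26  1.12 -1.11]
side0.png 6.8
scene0.png 11.8
```

View pics/side3v.png

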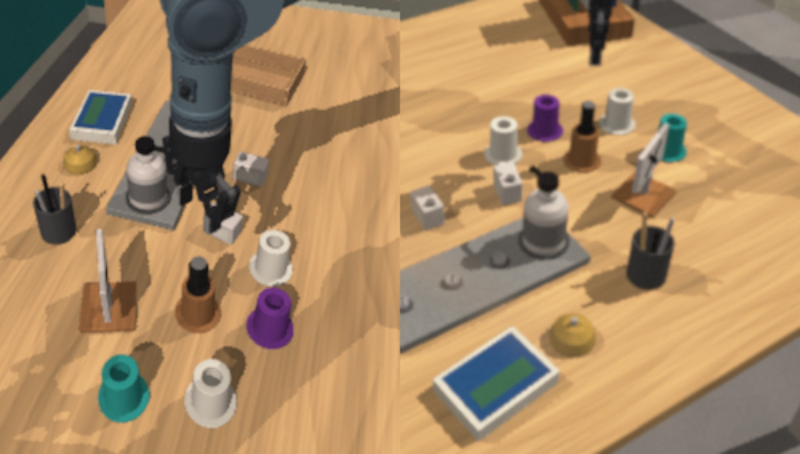

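Both views show the driver upright in the brown stand, at (198,290) and (585,135). The pump head is at (147,145) and (548,182), and both refills are still on the counter.

```bash
python3 - <<'E'
from h import *
for n,f,(u,v) in(('side','side3.png',(242,190)),('scene','scene3.png',(282,194)),('side','side0.png',(240,190)),('scene','scene0.png',(282,193))):
  im=cv2.imread('pics/'+f);c=arm.get_calibration(n);K,T=np.array(c['intrinsics']),np.array(c['camera_from_world'])
  g=im.max(2); m=np.zeros_like(g); m[v-14:v+14,u-12:u+12]=(g[v-14:v+14,u-12:u+12]<70)
  N,l,s,ce=cv2.connectedComponentsWithStats(m); i=1+s[1:,4].argmax(); x,y,w,h,a=s[i]
  print(f,s[i].tolist(),ce[i].round(1),onz(K,T,x+w/2-.5,y+w*.33,.164)[:2].round(4), onz(K,T,u,v,.164)[:2].round(4))
# wrist w5: pump, and bottle
d=np.load('w5.npz'); 
E
```

```text
side3.png [235, 186, 19, 15, 149] [243.3 191.1] [0.5825 0.1206] [0.5913 0.1131]
scene3.png [272, 185, 16, 15, 133] [281.  192.5] [0.5933 0.1014] [0.6084 0.0986]
side0.png [235, 186, 17, 11, 124] [241.4 191. ] [0.5862 0.1188] [0.5967 0.1148]
scene0.png [270, 179, 18, 26, 309] [277.  190.3] [0.5745 0.1112] [0.6052 0.1008]
```

```bash
python3 -m handwheel '[[[0,0,0.16],[0.02,-0.05,0],-1],[[0,0,0.32],[0.06,-0.1,0],-1],[[0,0,0.48],[0.1,-0.15,0],-1],[[0,0,0.66],[0.14,-0.19,0],-1],[[0,0,0.66],[0.156,-0.207,-0.01],-1],[[0,0,0.66],[0.156,-0.207,-0.03],-1],[[0,0,0.66],[0.156,-0.207,-0.045],-1],[[0,0,0.66],[0.156,-0.207,-0.045],-1]]'
python3 - <<'E'
from h import *
s=arm.get_state(); p=s['tcp_pos'];print(p.round(4),s['joint_pos'].round(2))
im,K,T=snap('wrist','p1.png'); print(proj(K,T,[p[0],p[1],.164]).round(1),proj(K,T,[.5965,.107,.164]).round(1))
g=im.max(2)
hsv=cv2.cvtColor(im,cv2.COLOR_BGR2HSV)
print(g[150:260:6,190:330:7])
E
```

```text
clock: 37.52
tcp_pos: [0.5932, 0.1092, 0.188]
tool_rot: [-3.136, 0.001, 1.572]
force: [0.1, 0.9, -0.3]
opening: -0.0001
gripper_force: 0.0
[0.5932 0.1092 0.188 ] [-0.94  0.46  0.88  1.78 -0.4   1.09  0.08]
[257.7 230.3] [264.  234.3]
[[165 163 163 162 163  94  87 142 197 217 220 221 221 212 173  95  82 139
  143 144]
 [159 161 162 158 106  91 164 209 216 221 223 223 224 221 219 192  81 142
  148 143]
 [158 159 167 163  95 149 202 212 221 227 236 236 231 227 221 217 189 108
  145 145]
 [158 157 158 154  96 189 204 220 225 228 233 234 233 232 228 218 211 110
  149 165]
 [156 158 161 161 175 189 215 222 224 228 233 234 233 230 228 224 210 199
  155 163]
 [150 168 156 160 190 197 216 220 223 227 231 233 232 229 226 224 218 197
  164 161]
 [145 161 162 161 189 226 224 217 220 209 190 194 205 225 225 222 219 192
  164 158]
 [147 162 158 158 189 229 230 232 173 200 212 179 221 183 219 219 218 198
  162 158]
 [151 158 158 147 189 227 228 216 175  32  33  34  34  41 182 215 214 207
  162 165]
 [151 154 159 158 191 224 225 173  30  46  45  44  40  42  32 210 220 207
  153 156]
 [152 162 163 163 168 222 221  31  46  43  41  41  38  38  41 168 219 191
  157 159]
 [ 39  85  84  83  81 141 140  42  43  44  43  43  38  37  39  41 217 161
  162 164]
 [ 50  50  48  50  48  50  49  45  44  43  43  43  40  39  38  40 208 137
  158 159]
 [ 48  46  45  47  47  45  44  44  44  44  42  44  43  44  41  41 163 164
  162 162]
 [199 138 131 136  89  90  98  75 152  45 147 151  44  41  42  42 156 165
  159 162]
 [226 152 156 156 102 105 100  99 152  43 146 152  43  43  43  40 161 165
  157 162]
 [230 157 164 109 101  53  52 140 151  43 145 150  52  52  44 122 161 156
  155 160]
 [229 152 160 152 101  63  62 149 152  43 129 152  69  64  65 157 159 160
  161 163]
 [230 155 153 154 105  56  57 151 152  43 113 152  86  57  58 155 160 158
  163 156]]
```

```bash
python3 -m handwheel '[[[0,0,0],[0.0055,0,-0.01],-1],[[0,0,0],[0.0055,0,-0.02],-1],[[0,0,0],[0.0055,0,-0.028],-1],[[0,0,0],[0.0055,0,-0.034],-1],[[0,0,0],[0.0055,0,-0.037],-1],[[0,0,0],[0.0055,0,-0.039],-1],[[0,0,0],[0.0055,0,-0.039],-1]]'
```

```text
clock: 38.45
tcp_pos: [0.6015, 0.1077, 0.1541]
tool_rot: [-3.141, -0.002, 1.569]
force: [-4.7, 0.4, 10.9]
opening: -0.0004
gripper_force: 5.8
```

```bash
python3 -m handwheel '[[[0,0,0],[-0.001,0,-0.0015],-1],[[0,0,0],[-0.001,0,-0.0015],-1]]'; python3 -m handwheel '[[[0,0,0],[-0.001,0,0.005],-1],[[0,0,0],[-0.001,0,0.015],-1],[[0,0,0],[-0.001,0,0.04],-1],[[0,0,0],[-0.001,0,0.07],-1],[[0,0,0],[-0.001,0,0.09],-1],[[0,0,0],[-0.001,0,0.09],-1]]'; python3 - <<'E'
from h import *
s=arm.get_state(); p=s['tcp_pos'];print(p.round(4),s['joint_pos'].round(2))
for n in('scene','side'):
  im,K,T=snap(n,n+'4.png')
  # sign plate: light low-sat near sign
  hsv=cv2.cvtColor(im,cv2.COLOR_BGR2HSV); u,v=proj(K,T,[.585,.345,.1]).astype(int); print(n,u,v)
im,K,T=snap('wrist','w6.png')
d=np.load('w2.npz')
a=cv2.imread('pics/w1.png')
E
```

```text
clock: 38.7
tcp_pos: [0.6016, 0.1077, 0.1541]
tool_rot: [3.14, -0.003, 1.569]
force: [-5.5, 0.2, 15.8]
opening: 0.0003
gripper_force: 8.1
clock: 39.45
tcp_pos: [0.6004, 0.1071, 0.242]
tool_rot: [3.139, -0.001, 1.569]
force: [-0.1, -0.7, -0.4]
opening: 0.0002
gripper_force: 0.0
[0.6004 0.1071 0.242 ] [-0.97  0.41  0.92  1.72 -0.35  1.18  0.05]
scene 346 176
side 213 268
```

```bash
python3 -m handwheel '[[[0,0,0],[-0.01,0.05,0.03],-1],[[0,0,0],[-0.015,0.1,0.06],-1],[[0,0,0],[-0.015,0.15,0.06],-1],[[0,0,0],[-0.015,0.17,0.06],-1],[[0,0,0],[-0.015,0.17,0.06],-1],[[0,0,0],[-0.015,0.17,0.06],-1]]'; python3 - <<'E'
from h import *
s=arm.get_state(); p=s['tcp_pos'];print(p.round(4),s['joint_pos'].round(2))
im,K,T=snap('wrist','sg.png'); np.savez('sg.npz',im=im,K=K,T=T); print(np.linalg.inv(T)[:3,3].round(3), proj(K,T,[.585,.345,.132]), proj(K,T,[.585,.345,.01]))
cv2.imwrite('pics/sgv.png',cv2.resize(im,(800,600),interpolation=cv2.INTER_CUBIC))
E
```

```text
clock: 40.35
tcp_pos: [0.5848, 0.2737, 0.2998]
tool_rot: [-3.141, 0.003, 1.565]
force: [0.2, -0.6, 1.1]
opening: -0.0001
gripper_force: 0.0
[0.5848 0.2737 0.2998] [-1.17  0.44  0.9   1.56 -0.35  1.32 -0.23]
[0.584 0.341 0.442] [256.44819392  91.6079841 ] [256.16493252  92.99158774]
```

View pics/sgv.png

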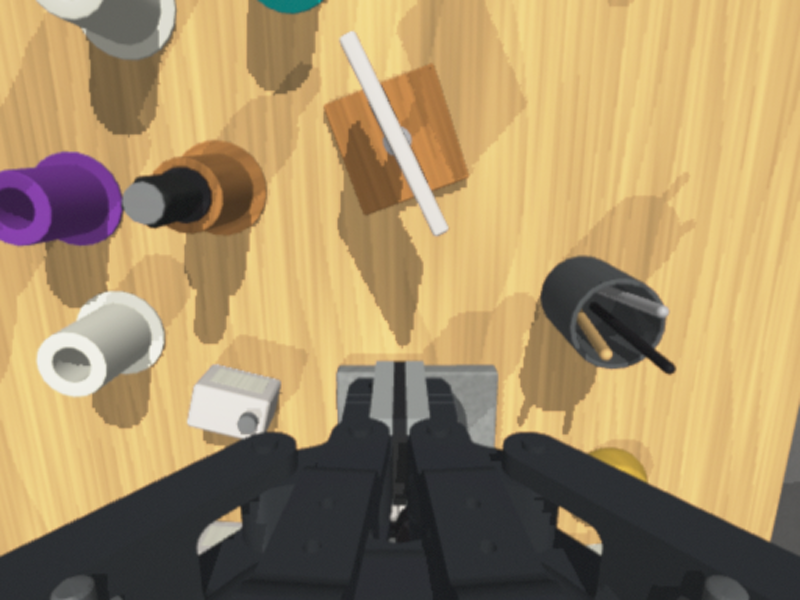

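The view shows the sign's top strip from (349,36) to (441,232), and the foot's corners at (325,107), (433,65), (468,178) and (364,214). Refill B is at (234,402).

```bash
python3 - <<'E'
from h import *
d=np.load('sg.npz');im,K,T=d['im'],d['K'],d['T']
f=lambda u,v,z: onz(K,T,u*.64-.2,v*.64-.2,z)[:2]
a,b=f(349,36,.132),f(441,232,.132); print('sign',a.round(4),b.round(4),'mid',((a+b)/2).round(4),'len',np.linalg.norm(a-b).round(4),'ang',np.degrees(np.arctan2(*(a-b)[::-1])).round(1))
# refined with mask
hsv=cv2.cvtColor(im,cv2.COLOR_BGR2HSV); m=((hsv[...,1]<45)&(hsv[...,2]>175)).astype(np.uint8); m[:, :200]=0; m[:,300:]=0; m[165:]=0; m[:15]=0
n,l,s,c=cv2.connectedComponentsWithStats(m); i=1+s[1:,4].argmax(); pts=np.argwhere(l==i)[:,::-1].astype(np.float32)
w=np.array([onz(K,T,*q,.132)[:2] for q in pts]).astype(np.float32); r=cv2.minAreaRect(w*1000); print('mask',r, s[i])
q=[f(*x,.01) for x in [(325,107),(433,65),(468,178),(364,214)]]
q=np.array(q);print('foot',q.round(4),'mid',q.mean(0).round(4))
for j in range(4): e=q[(j+1)%4]-q[j]; print(np.linalg.norm(e).round(4),np.degrees(np.arctan2(e[1],e[0])).round(1))
E
```

```text
sign [0.5576 0.3999] [0.6081 0.2953] mid [0.5829 0.3476] len 0.1162 ang 115.8
mask ((583.5665893554688, 348.6005859375), (12.18443489074707, 118.5023422241211), 26.32497787475586) [ 218   20   69  131 1527]
foot [[0.5273 0.3737]
 [0.6096 0.403 ]
 [0.6383 0.3201]
 [0.5553 0.2922]] mid [0.5826 0.3472]
0.0873 19.6
0.0877 -70.9
0.0875 -161.4
0.0862 109.0
```

```bash
python3 -m handwheel '[[[0,0,0.16],[0,0.04,0],0],[[0,0,0.32],[-0.0014,0.0743,0],0],[[0,0,0.465],[-0.0014,0.0743,-0.04],0],[[0,0,0.465],[-0.0014,0.0743,-0.09],0],[[0,0,0.465],[-0.0014,0.0743,-0.13],0],[[0,0,0.465],[-0.0014,0.0743,-0.13],0],[[0,0,0.465],[-0.0014,0.0743,-0.13],0]]'
```

```text
clock: 41.28
tcp_pos: [0.5849, 0.3504, 0.1726]
tool_rot: [3.139, 0.0, 2.032]
force: [-0.0, 0.1, 0.2]
opening: 0.0429
gripper_force: 0.0
```

```bash
python3 -m handwheel '[[[0,0,0],[-0.001,-0.002,-0.02],0],[[0,0,0],[-0.001,-0.002,-0.045],0],[[0,0,0],[-0.001,-0.002,-0.06],0],[[0,0,0],[-0.001,-0.002,-0.06],0],[[0,0,0],[-0.001,-0.002,-0.06],-1],[[0,0,0],[-0.001,-0.002,-0.06],-1],[[0,0,0],[-0.001,-0.002,-0.06],-1],[[0,0,0],[-0.001,-0.002,-0.06],-1]]' 40;
```

```text
clock: 42.28
tcp_pos: [0.5824, 0.3497, 0.112]
tool_rot: [3.141, -0.0, 2.034]
force: [-3.0, -1.4, 5.9]
opening: 0.0091
gripper_force: 42.2
```

Gripped (9.1 mm, plate 10 mm). Now I turn it 86.5° counter-clockwise.

```bash
python3 -m handwheel '[[[0,0,0.15],[0,0,0],-1],[[0,0,0.32],[0,0,0],-1],[[0,0,0.5],[0,0,0],-1],[[0,0,0.68],[0,0,0],-1],[[0,0,0.86],[0,0,0],-1],[[0,0,1.04],[0,0,0],-1],[[0,0,1.2],[0,0,0],-1],[[0,0,1.35],[0,0,0],-1]]'; python3 -m handwheel '[[[0,0,0.08],[0,0,0],-1],[[0,0,0.16],[0,0,0],-1],[[0,0,0.16],[0,0,0],-1]]'; python3 -c "
from h import *
s=arm.get_state();print(s['wrist_torque'].round(3),s['joint_pos'].round(2))"
```

```text
clock: 43.28
tcp_pos: [0.5813, 0.3473, 0.1119]
tool_rot: [-3.14, -0.004, -2.896]
force: [-5.6, -5.5, 8.2]
opening: 0.0089
gripper_force: 42.7
clock: 43.65
tcp_pos: [0.5814, 0.3469, 0.1119]
tool_rot: [-3.14, -0.004, -2.74]
force: [-6.3, -5.3, 9.1]
opening: 0.0091
gripper_force: 42.7
[-0.897  1.145  0.04 ] [-0.85  0.57  0.34  1.63 -0.21  0.98  1.53]
```

```bash
python3 -m handwheel '[[[0,0,0],[0,0,0],0],[[0,0,0],[0,0,0],0],[[0,0,0],[0,0,0],0],[[0,0,0],[0,0,0.03],0],[[0,0,0],[0,0,0.06],0],[[0,0,-0.18],[0,0,0.06],0],[[0,0,-0.36],[0,0,0.06],0],[[0,0,-0.54],[0,0,0.06],0]]'; python3 -m handwheel '[[[0,0,-0.18],[0,0,0],0],[[0,0,-0.36],[0,0,0],0],[[0,0,-0.54],[0,0,0],0],[[0,0,-0.72],[0,0,0],0],[[0,0,-0.9],[0,0,0],0],[[0,0,-1.08],[0,0,0],0],[[0,0,-1.26],[0,0,0],0],[[0,0,-1.4],[0,0,0],0]]'; python3 -m handwheel '[[[0,0,-0.18],[0,0,0],0],[[0,0,-0.36],[0,0,0],0],[[0,0,-0.54],[0,0,0],0],[[0,0,-0.72],[0,0,0],0],[[0,0,-0.9],[0,0,0],0],[[0,0,-1.08],[0,0,0],0],[[0,0,-1.2],[0,0,0],0],[[0,0,-1.2],[0,0,0],0]]'; python3 -c "
from h import *
snap('wrist','sg2.png')
s=arm.get_state();print(s['tcp_pos'].round(4),s['tool_rot'].round(3),s['joint_pos'].round(2))"
```

```text
clock: 44.65
tcp_pos: [0.5821, 0.35, 0.1705]
tool_rot: [3.141, 0.0, 2.999]
force: [-0.0, -0.7, -0.1]
opening: 0.0424
gripper_force: 0.0
clock: 45.65
tcp_pos: [0.582, 0.3501, 0.1703]
tool_rot: [3.141, 0.0, 1.6]
force: [-0.1, -0.4, 0.6]
opening: 0.0429
gripper_force: 0.0
clock: 46.65
tcp_pos: [0.5819, 0.3502, 0.1701]
tool_rot: [3.141, 0.0, 0.407]
force: [-0.0, -0.3, -0.8]
opening: 0.0432
gripper_force: 0.0
[0.5819 0.3501 0.1702] [3.141 0.    0.407] [-1.3   0.72  1.03  1.61 -0.65  1.19 -1.29]
```

```bash
python3 -m handwheel '[[[0,0,-0.006],[0.0005,-0.0025,-0.02],0],[[0,0,-0.006],[0.0005,-0.0025,-0.045],0],[[0,0,-0.006],[0.0005,-0.0025,-0.058],0],[[0,0,-0.006],[0.0005,-0.0025,-0.058],0],[[0,0,-0.006],[0.0005,-0.0025,-0.058],-1],[[0,0,-0.006],[0.0005,-0.0025,-0.058],-1],[[0,0,-0.006],[0.0005,-0.0025,-0.058],-1],[[0,0,-0.006],[0.0005,-0.0025,-0.058],-1]]'; python3 -m handwheel '[[[0,0,0.15],[0,0,0],-1],[[0,0,0.32],[0,0,0],-1],[[0,0,0.5],[0,0,0],-1],[[0,0,0.68],[0,0,0],-1],[[0,0,0.86],[0,0,0],-1],[[0,0,1.04],[0,0,0],-1],[[0,0,1.2],[0,0,0],-1],[[0,0,1.36],[0,0,0],-1]]'; python3 -m handwheel '[[[0,0,0.08],[0,0,0],-1],[[0,0,0.145],[0,0,0],-1],[[0,0,0.145],[0,0,0],-1],[[0,0,0.145],[0,0,0],-1]]'
```

```text
clock: 47.7
tcp_pos: [0.5833, 0.3476, 0.1137]
tool_rot: [-3.141, -0.002, 0.398]
force: [0.0, 0.6, 3.1]
opening: 0.0091
gripper_force: 43.2
clock: 48.7
tcp_pos: [0.5834, 0.3476, 0.1137]
tool_rot: [3.14, -0.001, 1.763]
force: [-0.1, -0.2, 1.4]
opening: 0.0086
gripper_force: 43.2
clock: 49.2
tcp_pos: [0.5834, 0.3476, 0.1137]
tool_rot: [3.14, -0.001, 1.902]
force: [-0.2, 0.5, 4.9]
opening: 0.0089
gripper_force: 43.6
```

```bash
python3 -m handwheel '[[[0,0,0],[0,0,0],0],[[0,0,0],[0,0,0],0],[[0,0,0],[0,0,0],0],[[0,0,0],[0,0,0.03],0],[[0,0,0],[0,0,0.08],0],[[0,0,-0.17],[0,-0.03,0.14],0],[[0,0,-0.34],[0,-0.074,0.186],0],[[0,0,-0.34],[0,-0.074,0.186],0]]';python3 -m handwheel '[[[0,0,0],[0,0,0],0],[[0,0,0],[0,0,0],0]]'; python3 - <<'E'
from h import *
im,K,T=snap('wrist','sg3.png')
hsv=cv2.cvtColor(im,cv2.COLOR_BGR2HSV); m=((hsv[...,1]<45)&(hsv[...,2]>175)).astype(np.uint8); m[:, :200]=0; m[:,300:]=0; m[165:]=0; m[:15]=0
n,l,s,c=cv2.connectedComponentsWithStats(m)
for i in range(1,n):
  if s[i,4]<300: continue
  pts=np.argwhere(l==i)[:,::-1]; w=np.array([onz(K,T,*q,.132)[:2] for q in pts]).astype(np.float32); print('mask',cv2.minAreaRect(w*1000), s[i])
  mu=w-w.mean(0); ev=np.linalg.svd(mu)[2][0] if len(w)<3000 else 0; print(np.degrees(np.arctan2(ev[1],ev[0])))
# foot edges by brown mask
d=np.load('sg.npz')
for nm,I,k,t in(('now',im,K,T),('before',d['im'],d['K'],d['T'])):
  h=cv2.cvtColor(I,cv2.COLOR_BGR2HSV); b=((h[...,1]>140)&(h[...,0]<18)).astype(np.uint8); b[:, :200]=0; b[150:]=0;b[:30]=0;b[:,320:]=0
  b=cv2.morphologyEx(b,cv2.MORPH_CLOSE,np.ones((15,15)))
  n,l,s,c=cv2.connectedComponentsWithStats(b); i=1+s[1:,4].argmax(); pts=np.argwhere(l==i)[:,::-1]
  w=np.array([onz(k,t,*q,.01)[:2] for q in pts]).astype(np.float32); print(nm,cv2.minAreaRect(w*1000))
E
```

```text
clock: 50.2
tcp_pos: [0.5864, 0.2673, 0.3039]
tool_rot: [3.133, -0.002, 1.554]
force: [0.4, -0.0, 0.5]
opening: 0.0426
gripper_force: 0.0
clock: 50.45
tcp_pos: [0.5809, 0.2751, 0.2962]
tool_rot: [-3.138, 0.001, 1.567]
force: [-0.5, 0.2, 0.1]
opening: 0.0426
gripper_force: 0.0
mask ((583.3590087890625, 348.3753662109375), (11.551159858703613, 118.36331176757812), 19.063215255737305) [ 231   18   54  138 1542]
-70.88648
now ((582.1286010742188, 348.02423095703125), (88.88674926757812, 88.96955108642578), 19.516780853271484)
before ((582.19091796875, 348.0470886230469), (89.05300903320312, 89.00739288330078), 19.486833572387695)
```

```bash
python3 -m handwheel '[[[0,0,0],[-0.03,-0.05,0.02],1],[[0,0,0],[-0.06,-0.1,0.03],1],[[0,0,0],[-0.1,-0.15,0.03],1],[[0,0,0],[-0.13,-0.2,0.03],1],[[0,0,0],[-0.14,-0.25,0.03],1],[[0,0,0],[-0.14,-0.275,0.03],1],[[0,0,0],[-0.14,-0.275,0.03],1],[[0,0,0],[-0.14,-0.275,0.03],1]]'; python3 - <<'E'
from h import *
s=arm.get_state();print(s['tcp_pos'].round(4),s['tool_rot'].round(3),s['joint_pos'].round(2))
im,K,T=snap('wrist','rf.png'); np.savez('rf.npz',im=im,K=K,T=T)
def blobs(im,K,T,nm):
  hsv=cv2.cvtColor(im,cv2.COLOR_BGR2HSV); m=((hsv[...,1]<35)&(hsv[...,2]>150)).astype(np.uint8)
  n,l,st,c=cv2.connectedComponentsWithStats(m)
  for i in range(1,n):
    if st[i,4]<60: continue
    pts=np.argwhere(l==i)[:,::-1]; w=np.array([onz(K,T,*q,.048)[:2] for q in pts]).astype(np.float32)
    print(nm,st[i].tolist(),np.array(cv2.minAreaRect(w*1000)[0]).round(0),np.array(cv2.minAreaRect(w*1000)[1]).round(0),round(cv2.minAreaRect(w*1000)[2],1))
blobs(im,K,T,'wrist')
blobs(*snap('scene','scene5.png'),'scene'); 
E
```

```text
clock: 51.5
tcp_pos: [0.4429, 0.0002, 0.3287]
tool_rot: [3.141, 0.001, 1.566]
force: [-0.7, -0.2, -0.3]
opening: 0.0856
gripper_force: 0.0
[4.429e-01 2.000e-04 3.287e-01] [3.141e+00 1.000e-03 1.566e+00] [-1.21 -0.29  0.96  1.98  0.24  1.34 -0.33]
wrist [189, 0, 13, 22, 149] [374. 162.] [26.  9.] 62.1
wrist [226, 13, 59, 47, 1639] [442. 134.] [37. 62.] 74.5
wrist [380, 15, 57, 26, 927] [616. 143.] [26. 62.] 89.8
wrist [384, 54, 17, 20, 252] [601. 104.] [21. 19.] 89.8
wrist [427, 69, 13, 10, 71] [651.  93.] [14.  9.] 8.9
wrist [215, 151, 51, 37, 1459] [423. -20.] [44. 62.] 85.8
wrist [461, 169, 51, 110, 1287] [748. -99.] [ 62. 153.] 11.0
wrist [362, 195, 16, 16, 108] [590. -65.] [19. 21.] 29.0
scene [345, 51, 8, 14, 68] [-88. 944.] [ 30. 130.] 49.4
scene [355, 63, 29, 15, 168] [ 69. 943.] [ 77. 157.] 10.6
scene [388, 89, 67, 28, 721] [355. 924.] [159. 223.] 81.7
scene [440, 148, 25, 10, 114] [628. 762.] [63. 47.] 2.6
scene [338, 158, 22, 21, 88] [511. 427.] [ 15. 130.] 20.5
scene [250, 178, 15, 19, 145] [437. 133.] [38. 82.] 61.9
scene [275, 200, 19, 17, 170] [562. 154.] [55. 56.] 10.3
scene [213, 286, 75, 62, 521] [ 802. -117.] [ 98. 142.] 7.9
```

```bash
python3 -m handwheel '[[[0,0,0.18],[-0.01,-0.01,0],1],[[0,0,0.36],[-0.019,-0.023,-0.04],1],[[0,0,0.54],[-0.019,-0.023,-0.08],1],[[0,0,0.72],[-0.019,-0.023,-0.12],1],[[0,0,0.9],[-0.019,-0.023,-0.16],1],[[0,0,1.08],[-0.019,-0.023,-0.19],1],[[0,0,1.26],[-0.019,-0.023,-0.2],1],[[0,0,1.42],[-0.019,-0.023,-0.2],1]]'; python3 -m handwheel '[[[0,0,0.08],[0,0,0],1],[[0,0,0.08],[0,0,0],1],[[0,0,0.08],[0,0,0],1]]'; python3 - <<'E'
from h import *
s=arm.get_state();p=s['tcp_pos'];y=s['tool_rot'][2];print(s['joint_pos'].round(2))
im,K,T=snap('wrist','rfA.png')
hsv=cv2.cvtColor(im,cv2.COLOR_BGR2HSV); m=((hsv[...,1]<35)&(hsv[...,2]>150)).astype(np.uint8)
n,l,st,c=cv2.connectedComponentsWithStats(m)
for i in range(1,n):
    if st[i,4]<800: continue
    pts=np.argwhere(l==i)[:,::-1]; w=np.array([onz(K,T,*q,.048)[:2] for q in pts]).astype(np.float32); print(st[i].tolist(),cv2.minAreaRect(w*1000))
E
```

```text
clock: 52.6
tcp_pos: [0.4234, -0.0231, 0.1285]
tool_rot: [-3.141, 0.0, 2.993]
force: [0.7, 0.5, -0.3]
opening: 0.0851
gripper_force: 0.0
clock: 52.98
tcp_pos: [0.424, -0.0245, 0.129]
tool_rot: [-3.141, 0.001, 3.063]
force: [-0.6, -0.7, 0.0]
opening: 0.0852
gripper_force: 0.0
[-1.72 -0.41  1.57  2.25  0.5   0.96  1.03]
[228, 152, 57, 86, 4062] ((420.9578552246094, -23.847896575927734), (37.40562057495117, 60.45377731323242), 85.83795166015625)
[447, 159, 65, 92, 3419] ((440.7210388183594, 132.962646484375), (36.2861442565918, 61.62381362915039), 74.53327178955078)
```

```bash
python3 -m handwheel '[[[0,0,0],[0.05,0,0.03],1],[[0,0,0],[0.1,0,0.06],1],[[0,0,0],[0.15,0,0.1],1],[[0,0,0],[0.19,0,0.12],1],[[0,0,0],[0.22,0,0.12],1],[[0,0,0],[0.22,0,0.12],1]]'; python3 -c "
from h import *
s=arm.get_state();print(s['joint_pos'].round(3))"
python3 -m handwheel '[[[0,0,0],[0,-0.05,0],1],[[0,0,0],[0,-0.1,0],1],[[0,0,0],[0,-0.15,0],1],[[0,0,0],[0,-0.2,0],1],[[0,0,0],[0,-0.25,0],1],[[0,0,0],[0,-0.3,0],1],[[0,0,0],[0,-0.3,0],1]]'; python3 -c "
from h import *
s=arm.get_state();print(s['joint_pos'].round(3))"
```

```text
clock: 53.78
tcp_pos: [0.5451, -0.0212, 0.2877]
tool_rot: [3.14, 0.047, 3.063]
force: [-0.6, -0.1, -0.2]
opening: 0.0858
gripper_force: 0.0
[-1.831 -0.41   1.57   1.86   0.446  1.264  1.107]
clock: 54.65
tcp_pos: [0.4893, -0.2883, 0.3116]
tool_rot: [-3.123, 0.087, 3.06]
force: [0.1, -0.2, 0.2]
opening: 0.0856
gripper_force: 0.0
[-1.34  -0.411  1.57   1.808  0.436  1.266  1.619]
```

```bash
python3 -m handwheel '[[[0,0,-0.18],[-0.05,0.05,0.03],1],[[0,0,-0.36],[-0.1,0.1,0.06],1],[[0,0,-0.54],[-0.15,0.15,0.08],1],[[0,0,-0.72],[-0.2,0.2,0.08],1],[[0,0,-0.9],[-0.2,0.25,0.08],1],[[0,0,-1.08],[-0.2,0.3,0.08],1],[[0,0,-1.26],[-0.2,0.325,0.08],1],[[0,0,-1.4],[-0.2,0.325,0.08],1]]'; python3 -c "
from h import *
s=arm.get_state();print(s['joint_pos'].round(3))"
python3 -m handwheel '[[[0,0,-0.1],[0,0.03,0],1],[[0,0,-0.1],[0.03,0.06,0],1],[[0,0,-0.1],[0.06,0.1,0],1],[[0,0,-0.1],[0.1,0.15,0],1],[[0,0,-0.1],[0.14,0.15,0],1],[[0,0,-0.1],[0.14,0.15,0],1]]'; python3 -c "
from h import *
s=arm.get_state();print(s['joint_pos'].round(3))"
```

```text
clock: 55.65
tcp_pos: [0.3054, 0.0204, 0.3899]
tool_rot: [-3.114, 0.086, 1.909]
force: [0.8, -0.3, -0.3]
opening: 0.0855
gripper_force: 0.0
[-0.048 -0.41  -0.17   2.055  0.022  1.506  0.132]
clock: 56.4
tcp_pos: [0.4475, 0.17, 0.3885]
tool_rot: [-3.112, 0.084, 1.819]
force: [0.4, -0.5, -1.2]
opening: 0.0857
gripper_force: 0.0
[-0.1   -0.003 -0.395  1.735  0.074  1.46  -0.258]
```

```bash
cat >> h.py <<'E'
from scipy.spatial.transform import Rotation as Ro
def tgt(yaw,xyz):
    s=arm.get_state(); R=Ro.from_euler('xyz',s['tool_rot']); G=Ro.from_euler('xyz',[np.pi,0,yaw])
    print('rotvec',(G*R.inv()).as_rotvec().round(3),'shift',(np.array(xyz)-s['tcp_pos']).round(4),'q',s['joint_pos'].round(2))
E
python3 -c "
from h import *
tgt(1.819,[.442,.134,.2]);tgt(2.87,[.442,.134,.2])"
```

```text
rotvec [ 0.089 -0.008  0.001] shift [-0.0055 -0.036  -0.1885] q [-0.1  -0.   -0.39  1.73  0.07  1.46 -0.26]
rotvec [0.085 0.039 1.052] shift [-0.0055 -0.036  -0.1885] q [-0.1  -0.   -0.39  1.73  0.07  1.46 -0.26]
```

```bash
python3 -m handwheel '[[[0.045,0,0],[0.04,0,-0.05],1],[[0.089,-0.008,0],[0.05,0,-0.1],1],[[0.088,0,0.18],[0.03,-0.01,-0.15],1],[[0.088,0.008,0.36],[-0.005,-0.036,-0.188],1],[[0.087,0.016,0.54],[-0.005,-0.036,-0.188],1],[[0.086,0.024,0.72],[-0.005,-0.036,-0.188],1],[[0.086,0.032,0.9],[-0.005,-0.036,-0.188],1],[[0.085,0.039,1.052],[-0.005,-0.036,-0.188],1]]';python3 -m handwheel '[[[0,0,0],[0,0,0],1],[[0,0,0],[0,0,0],1]]'; python3 - <<'E'
from h import *
tgt(2.87,[.441,.133,.014])
im,K,T=snap('wrist','rfB.png')
hsv=cv2.cvtColor(im,cv2.COLOR_BGR2HSV); m=((hsv[...,1]<35)&(hsv[...,2]>150)).astype(np.uint8)
n,l,st,c=cv2.connectedComponentsWithStats(m)
for i in range(1,n):
    if st[i,4]<800: continue
    pts=np.argwhere(l==i)[:,::-1]; w=np.array([onz(K,T,*q,.048)[:2] for q in pts]).astype(np.float32); print(st[i].tolist(),cv2.minAreaRect(w*1000))
E
```

```text
clock: 57.4
tcp_pos: [0.4395, 0.1337, 0.2026]
tool_rot: [3.137, -0.001, 2.875]
force: [-0.2, -0.0, -0.4]
opening: 0.0859
gripper_force: 0.0
clock: 57.65
tcp_pos: [0.4407, 0.1337, 0.2031]
tool_rot: [3.136, 0.0, 2.868]
force: [0.7, 0.5, 0.3]
opening: 0.0857
gripper_force: 0.0
rotvec [-0.005  0.002  0.002] shift [ 0.0003 -0.0007 -0.1891] q [ 0.02  0.07 -0.41  2.05  0.03  1.02  0.89]
[243, 0, 82, 90, 4103] ((342.97576904296875, 185.35842895507812), (65.38988494873047, 66.86453247070312), 74.46379089355469)
[234, 142, 43, 68, 2492] ((440.84625244140625, 134.18382263183594), (37.54085922241211, 61.35130310058594), 75.22688293457031)
[53, 159, 76, 77, 1939] ((421.4630126953125, -13.438127517700195), (56.75442123413086, 62.930301666259766), 86.61390686035156)
```

```bash
python3 -m handwheel '[[[0,0,0],[0,0,-0.05],1],[[0,0,0],[0,0,-0.1],1],[[0,0,0],[0,0,-0.15],1],[[0,0,0],[0,0,-0.185],1],[[0,0,0],[0,0,-0.188],1],[[0,0,0],[0,0,-0.188],1],[[0,0,0],[0,0,-0.188],-1],[[0,0,0],[0,0,-0.188],-1]]' 40; python3 -m handwheel '[[[0,0,0],[0,0,0],-1],[[0,0,0],[0,0,0],-1],[[0,0,0],[0,0,0],-1]]'
```

```text
clock: 58.7
tcp_pos: [0.443, 0.134, 0.0169]
tool_rot: [3.134, 0.004, 2.87]
force: [-0.6, 0.7, 0.1]
opening: 0.0521
gripper_force: 0.0
clock: 59.08
tcp_pos: [0.4427, 0.1339, 0.0167]
tool_rot: [3.135, 0.003, 2.87]
force: [-0.2, -1.2, 7.0]
opening: 0.0396
gripper_force: 41.0
```

```bash
python3 -m handwheel '[[[0,0,0],[0,0,0.04],-1],[[0,0,0],[0,0,0.09],-1],[[0,0,0],[0,-0.04,0.12],-1],[[0,0,0],[0,-0.09,0.12],-1],[[0,0,0],[0,-0.14,0.12],-1],[[0,0,0],[0,-0.19,0.12],-1],[[0,0,0],[0.01,-0.24,0.12],-1],[[0,0,0.05],[0.02,-0.29,0.12],-1]]'; python3 -m handwheel '[[[0,0,0.03],[0.02,-0.05,0],-1],[[0,0,0.06],[0.04,-0.1,0],-1],[[0,0,0.08],[0.06,-0.14,0],-1],[[0,0,0.08],[0.09,-0.18,0],-1],[[0,0,0.08],[0.118,-0.22,0],-1],[[0,0,0.08],[0.118,-0.228,0],-1],[[0,0,0.08],[0.118,-0.228,0],-1]]'; python3 - <<'E'
from h import *
tgt(3.0,[.581,-.384,.03])
im,K,T=snap('wrist','cr.png'); im2,K2,T2=snap('scene','scene6.png')
# crate edges: check corners in scene via brightness not needed; crate rim projection test
for n,(I,k,t) in dict(scene=(im2,K2,T2)).items():
  hsv=cv2.cvtColor(I,cv2.COLOR_BGR2HSV); m=((hsv[...,0]<17)&(hsv[...,1]>90)&(hsv[...,2]<150)).astype(np.uint8); m[:,:40]=0; m[:,160:]=0; m[:220]=0; m[345:]=0
  nn,l,st,c=cv2.connectedComponentsWithStats(m); i=1+st[1:,4].argmax(); cn=cv2.findContours((l==i).astype(np.uint8),cv2.RETR_EXTERNAL,cv2.CHAIN_APPROX_SIMPLE)[0][0]
  h=cv2.approxPolyDP(cv2.convexHull(cn),6,True)[:,0]; print(h.tolist()); print([onz(k,t,*q,.05)[:2].round(3).tolist() for q in h])
E
```

```text
clock: 60.08
tcp_pos: [0.4613, -0.1577, 0.1355]
tool_rot: [3.136, 0.001, 2.921]
force: [1.0, 0.6, -0.3]
opening: 0.0396
gripper_force: 40.7
clock: 60.95
tcp_pos: [0.5783, -0.3845, 0.1345]
tool_rot: [3.135, -0.001, 2.999]
force: [0.1, -0.1, -1.0]
opening: 0.0394
gripper_force: 40.6
rotvec [-0.007 -0.     0.001] shift [ 0.0027  0.0005 -0.1045] q [ 0.6   0.56 -0.09  1.55  0.05  1.04  1.92]
[[139, 314], [57, 342], [40, 339], [47, 251], [114, 235]]
[[0.671, -0.327], [0.646, -0.501], [0.62, -0.53], [0.373, -0.454], [0.408, -0.291]]
```

```bash
python3 -m handwheel '[[[0,0,0],[0,-0.002,-0.03],-1],[[0,0,0],[0,-0.002,-0.065],-1],[[0,0,0],[0,-0.002,-0.095],-1],[[0,0,0],[0,-0.002,-0.11],-1],[[0,0,0],[0,-0.002,-0.11],-1]]'; python3 -m handwheel '[[[0,0,0],[0,0,0],0.35],[[0,0,0],[0,0,0],0.35],[[0,0,0],[0,0,0],0.35],[[0,0,0],[0,0,0.03],0.35],[[0,0,0],[0,0,0.08],0.35],[[0,0,0],[0,0,0.12],0.35],[[0,0,0],[0,0,0.12],1]]'; python3 -c "
from h import *
tgt(3.063,[.422,-.0235,.15])"
```

```text
clock: 61.68
tcp_pos: [0.579, -0.3847, 0.0246]
tool_rot: [3.134, -0.001, 3.001]
force: [-0.5, 0.4, -0.3]
opening: 0.0395
gripper_force: 40.7
clock: 62.55
tcp_pos: [0.583, -0.3885, 0.1517]
tool_rot: [3.14, 0.011, 3.0]
force: [0.2, 0.7, -0.1]
opening: 0.0741
gripper_force: 0.0
rotvec [-0.     0.011  0.063] shift [-0.161   0.365  -0.0017] q [ 0.6   0.54 -0.09  1.53  0.05  1.06  1.92]
```

Next is refill A, at (.422,-.0235).

```bash
python3 -m handwheel '[[[0,0,0],[-0.03,0.05,0],1],[[0,0,0],[-0.06,0.1,0],1],[[0,0,0.03],[-0.09,0.15,0],1],[[0,0,0.06],[-0.11,0.2,0],1],[[0,0,0.063],[-0.13,0.25,0],1],[[0,0,0.063],[-0.15,0.3,0],1],[[0,0,0.063],[-0.159,0.35,0],1],[[0,0,0.063],[-0.159,0.363,0],1]]'; python3 -m handwheel '[[[0,0,0],[0,0,0],1],[[0,0,0],[0,0,0],1]]'; python3 - <<'E'
from h import *
tgt(3.063,[.422,-.0235,.014])
im,K,T=snap('wrist','rfA2.png')
hsv=cv2.cvtColor(im,cv2.COLOR_BGR2HSV); m=((hsv[...,1]<35)&(hsv[...,2]>150)).astype(np.uint8)
n,l,st,c=cv2.connectedComponentsWithStats(m)
for i in range(1,n):
    if st[i,4]<800: continue
    pts=np.argwhere(l==i)[:,::-1]; w=np.array([onz(K,T,*q,.048)[:2] for q in pts]).astype(np.float32); print(st[i].tolist(),cv2.minAreaRect(w*1000))
E
```

```text
clock: 63.55
tcp_pos: [0.4188, -0.0201, 0.1448]
tool_rot: [3.136, -0.001, 3.069]
force: [0.1, -0.6, -0.6]
opening: 0.0854
gripper_force: 0.0
clock: 63.8
tcp_pos: [0.4208, -0.0249, 0.1452]
tool_rot: [3.136, 0.001, 3.06]
force: [0.7, -0.3, -0.1]
opening: 0.0851
gripper_force: 0.0
rotvec [-0.005  0.001  0.003] shift [ 0.0012  0.0014 -0.1312] q [ 0.28  0.07 -0.33  2.19  0.02  0.88  1.43]
[230, 153, 53, 81, 3530] ((421.3249816894531, -23.84929656982422), (37.20767593383789, 60.95122146606445), 85.76976776123047)
```

```bash
python3 -m handwheel '[[[0,0,0],[0.001,0.001,-0.05],1],[[0,0,0],[0.001,0.001,-0.1],1],[[0,0,0],[0.001,0.001,-0.128],1],[[0,0,0],[0.001,0.001,-0.129],1],[[0,0,0],[0.001,0.001,-0.129],-1],[[0,0,0],[0.001,0.001,-0.129],-1],[[0,0,0],[0.001,0.001,-0.129],-1],[[0,0,0],[0.001,0.001,-0.129],-1]]' 40; python3 -m handwheel '[[[0,0,0],[0,0,0],-1],[[0,0,0],[0,0,0.04],-1],[[0,0,0],[0,0,0.09],-1],[[0,0,0],[0,-0.04,0.12],-1],[[0,0,0],[0.01,-0.09,0.12],-1],[[0,0,-0.03],[0.02,-0.14,0.12],-1],[[0,0,-0.06],[0.03,-0.19,0.12],-1],[[0,0,-0.06],[0.035,-0.24,0.12],-1]]'; python3 -c "
from h import *
tgt(3.0,[.470,-.372,.135])"
```

```text
clock: 64.85
tcp_pos: [0.4233, -0.0226, 0.0179]
tool_rot: [3.136, 0.004, 3.063]
force: [-0.0, -0.3, 7.1]
opening: 0.0393
gripper_force: 41.3
clock: 65.85
tcp_pos: [0.457, -0.2635, 0.1367]
tool_rot: [3.136, 0.002, 3.004]
force: [0.5, 0.1, 0.0]
opening: 0.0397
gripper_force: 40.7
rotvec [-0.005  0.003 -0.004] shift [ 0.013  -0.1085 -0.0017] q [ 0.57  0.27 -0.14  1.97  0.04  0.9   1.85]
```

```bash
python3 -m handwheel '[[[0,0,0],[0.005,-0.05,0],-1],[[0,0,0],[0.012,-0.1,0],-1],[[0,0,0],[0.012,-0.108,0],-1],[[0,0,0],[0.012,-0.108,-0.03],-1],[[0,0,0],[0.012,-0.108,-0.07],-1],[[0,0,0],[0.012,-0.108,-0.1],-1],[[0,0,0],[0.012,-0.108,-0.109],-1],[[0,0,0],[0.012,-0.108,-0.109],-1]]'; python3 -m handwheel '[[[0,0,0],[0,0,-0.0015],-1],[[0,0,0],[0,0,-0.0015],0.35],[[0,0,0],[0,0,-0.0015],0.35],[[0,0,0],[0,0,-0.0015],0.35],[[0,0,0],[0,0,0.03],0.35],[[0,0,0],[0,0,0.08],0.35],[[0,0,0],[0.03,0.03,0.13],0.35],[[0,0,0],[0.06,0.09,0.16],0.35]]'; python3 -m handwheel '[[[0,0,0],[0,0.05,0.03],0.35],[[0,0,0],[0,0.06,0.06],0.35],[[0,0,0],[0,0.06,0.06],0.35]]'; python3 - <<'E'
from h import *
print(arm.get_state()['joint_pos'].round(2))
def blobs(nm):
  im,K,T=snap(nm,nm+'9.png'); hsv=cv2.cvtColor(im,cv2.COLOR_BGR2HSV); m=((hsv[...,1]<40)&(hsv[...,2]>120)).astype(np.uint8)
  n,l,st,c=cv2.connectedComponentsWithStats(m)
  for i in range(1,n):
    if st[i,4]<60: continue
    w=onz(K,T,*c[i],.04); 
    if .3<w[0]<1 and -.6<w[1]<.6: print(nm,st[i].tolist(),w.round(3))
  return im,K,T
for nm in('scene','side'):
  im,K,T=blobs(nm)
  i0=cv2.imread('pics/%s0.png'%nm); u,v=proj(K,T,[.439,.3125,.105]).astype(int); s1=(slice(v-22,v+22),slice(u-14,u+14)); print('driver diff',cv2.absdiff(i0[s1],im[s1]).mean().round(1))
  for k,q in dict(bell=(.785,.04,.03),cup=(.70,.27,.05),cards=(.75,-.1,.03)).items():
    u,v=proj(K,T,q).astype(int); s1=(slice(v-15,v+15),slice(u-15,u+15)); print(k,cv2.absdiff(i0[s1],im[s1]).mean().round(1))
E
```

```text
clock: 66.85
tcp_pos: [0.4686, -0.3693, 0.0273]
tool_rot: [3.135, 0.0, 3.004]
force: [-0.6, 0.3, -1.6]
opening: 0.0397
gripper_force: 40.7
clock: 67.85
tcp_pos: [0.5245, -0.2944, 0.1855]
tool_rot: [3.139, 0.007, 2.997]
force: [0.2, -0.0, -0.3]
opening: 0.0579
gripper_force: 0.0
clock: 68.22
tcp_pos: [0.5254, -0.2302, 0.245]
tool_rot: [3.137, 0.008, 3.006]
force: [0.2, 0.0, 0.3]
opening: 0.0577
gripper_force: 0.0
[ 0.48  0.23 -0.16  1.77  0.03  1.14  1.75]
scene [316, 136, 20, 27, 383] [0.391 0.435 0.04 ]
scene [244, 154, 21, 29, 437] [0.352 0.18  0.04 ]
scene [335, 158, 25, 40, 351] [0.533 0.399 0.04 ]
scene [269, 199, 25, 21, 404] [0.55  0.145 0.04 ]
scene [232, 218, 35, 20, 202] [0.562 0.03  0.04 ]
scene [167, 229, 141, 68, 3116] [ 0.635 -0.088  0.04 ]
scene [82, 254, 21, 25, 274] [ 0.464 -0.372  0.04 ]
scene [90, 286, 21, 25, 353] [ 0.575 -0.387  0.04 ]
scene [212, 287, 76, 67, 892] [ 0.817 -0.128  0.04 ]
driver diff 3.9
bell 13.0
cup 6.6
cards 9.4
side [280, 132, 16, 13, 134] [ 0.58  -0.378  0.04 ]
side [305, 138, 17, 14, 159] [ 0.468 -0.36   0.04 ]
side [194, 157, 37, 32, 245] [ 0.771 -0.058  0.04 ]
side [244, 164, 44, 36, 832] [ 0.581 -0.093  0.04 ]
side [222, 196, 32, 26, 418] [0.626 0.061 0.04 ]
side [239, 202, 34, 39, 292] [0.541 0.117 0.04 ]
side [210, 244, 7, 57, 189] [0.606 0.318 0.04 ]
side [307, 245, 25, 33, 619] [0.34 0.2  0.04]
side [266, 325, 31, 42, 874] [0.379 0.458 0.04 ]
driver diff 5.3
bell 9.6
cup 10.0
cards 5.2
```

```bash
python3 -c "
from workcell import arm
print(arm.hand_in())"
```

```text
the job is handed in; nothing more can be done
None
```

I handed the job in at about 68 s: all three screws are driven home, then the pump was pressed fully down and released, then the sign was turned half round (square with its foot to about 0.5°). The screwdriver is back upright in its stand and both refills present are in the crate, though I judged the screws home from torque and sink depth, not from a final close-up.

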